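# Charge a batch of magneto magnets in the bench magnetiser

### The job

Charge the magneto magnets that lie on the counter: push the magnetiser's bifold guard at its fold hinge until both panels lie folded right back at the jamb, draw the shuttle fully out by its pull pin, and set every disc magnet in a round pocket and every bar magnet in an oblong pocket, flat on the pocket floor. Then push the shuttle fully home, shut the guard until its panels are in line again, and only then press the charge button all the way down and let go. Leave the other parts on the counter where they are.

Things in the scene. Friction and masses are not known exactly. Their poses are not given: they have to be found in the camera images.
- station: Bench magnetiser, one fixed machine; origin at counter level, +x away from the robot (guard towards coil), +y to the left, small yaw. Grey bed plate, top 12 mm high, from x -150 to +190 and y -195 to +205 mm in this frame. Guard track along y at x = -110 mm. Green console 210 mm high from x = +200 mm on. Grey button box, 62 x 56 mm, 67 mm high, at x +55, y +172 mm.
- coil (a point): Middle of the top of the black-and-copper tunnel coil, 90 mm above the counter: 147 mm along the station's x by 238 mm along y. It roofs the shuttle's pockets when the shuttle is home; its bore opens towards the guard.
- guard (a joint): Angle of the bifold guard's jamb panel, rad: 0 = shut, both panels in line along the track; grows as the fold hinge moves away from the robot towards the coil; stop at 1.45 = folded back at the jamb. Panels 140 mm wide, 8 mm thick, top edge 95 mm above the counter. The lead panel turns back by twice this angle. Friction only (about 1 N at the fold post): it stays where it is left.
- jamb_hinge (a point): On the fixed jamb hinge's axis at the right-hand (-y) end of the guard, 95 mm above the counter. The fold hinge moves on a circle of radius 140 mm about it.
- fold_post (a point): Centre of the top of the fold hinge's pin: a round steel post, 18 mm in diameter, from the panels' top (95 mm) up to 148 mm above the counter, for pushing the guard. At guard angle a it is at jamb_hinge + 140 mm x (sin a along station +x, cos a along station +y): midway along the shut guard.
- lead_edge (a point): Free lead edge of the second panel at the panel's top edge, 95 mm above the counter; it runs along the floor track, 280 mm from jamb_hinge when shut, about 70 mm from it at a guard angle of 1.3.
- shuttle (a joint): Travel of the shuttle along the station's x, m: 0 = home, pockets inside the coil; 0.16 = fully out towards the robot (end stop). Friction about 2 N, no spring. A brass nest plate 125 x 180 mm, top 32.5 mm above the counter, two round pockets in its front row, two oblong ones behind, 10 mm deep. Its pull pin would strike the shut guard.
- pull_pin (a point): Centre of the top of the shuttle's upright pull pin: steel, 18 mm in diameter, from 29 mm up to 88.5 mm above the counter, on a short neck at the robot's end of the shuttle; 100 mm behind the shut guard when home. Grip it from above or push it.
- charge (a joint): Charge button, m: 0 = up, 0.006 = fully down (about 5 N, springs back).
- charge_top (a point): Centre of the top of the black round charge button, 32 mm in diameter, on the grey box at the left of the coil, about 89 mm above the counter.
- gear: Brass distributor gear lying flat, 84 mm across, 22 mm high at the hub; not part of the job.
- file_holder: Chrome point file holder lying down, 155 mm long, 22 mm thick; not part of the job.
- bushing: White porcelain bushing standing up, 52 mm across the foot, 58 mm high; origin under its foot; not part of the job.
- follower: Blackened steel cam follower, 73 x 26 x 24 mm, lying among the magnets; not part of the job.
- cap: Black distributor cap, open side up, 72 mm across, 50 mm high; not part of the job.
- driver: Screwdriver, 190 mm long, lying down; not part of the job.
- disc0: Dark cast disc magnet, 50 mm in diameter, 26 mm thick, about 0.35 kg, lying flat on the counter; origin at its middle (13 mm above what it lies on), z along its axis. To be gripped, moved and set with its flat faces up and down; either face may be up. Absent in some starts.
- bar0: Dark cast bar magnet, 76 x 32 x 26 mm, about 0.42 kg, lying flat; origin at its middle (13 mm above what it lies on), x along its 76 mm length, y across its 32 mm width, z through its 26 mm thickness. To be gripped, moved and set with its flat faces up and down; either face may be up. Absent in some starts.
- round_pocket0 (a point): The right-hand (-y) round pocket, front row: 54 mm in diameter, 10 mm deep. The point is where the middle of a disc lies when seated, 13 mm above the pocket floor (35.5 mm above the counter; the seated disc stands 16 mm proud of the plate). Axes as the station's. 66 mm to the oblong row, 88 mm side to side.
- bar_pocket0 (a point): The right-hand (-y) oblong pocket, rear row: 80 mm long along the station's y, 36 mm wide along its x, 10 mm deep. The point is where the middle of a bar lies when seated, 13 mm above the pocket floor (35.5 mm above the counter).
- disc1: Dark cast disc magnet, 50 mm in diameter, 26 mm thick, about 0.35 kg, lying flat on the counter; origin at its middle (13 mm above what it lies on), z along its axis. To be gripped, moved and set with its flat faces up and down; either face may be up. Absent in some starts.
- bar1: Dark cast bar magnet, 76 x 32 x 26 mm, about 0.42 kg, lying flat; origin at its middle (13 mm above what it lies on), x along its 76 mm length, y across its 32 mm width, z through its 26 mm thickness. To be gripped, moved and set with its flat faces up and down; either face may be up. Absent in some starts.
- round_pocket1 (a point): The left-hand (+y) round pocket, front row: 54 mm in diameter, 10 mm deep. The point is where the middle of a disc lies when seated, 13 mm above the pocket floor (35.5 mm above the counter; the seated disc stands 16 mm proud of the plate). Axes as the station's. 66 mm to the oblong row, 88 mm side to side.
- bar_pocket1 (a point): The left-hand (+y) oblong pocket, rear row: 80 mm long along the station's y, 36 mm wide along its x, 10 mm deep. The point is where the middle of a bar lies when seated, 13 mm above the pocket floor (35.5 mm above the counter).
Things that resemble listed ones, but are neither listed nor needed, are in the scene too. What is shaped like the bar0 but turquoise or yellow is not meant.

How it is judged:
On the way, in this order (a step that is already met when the one before it is completed fails the run):
1. the guard is folded back at the jamb (guard angle above 1.3 rad) (value of joint guard above 1.3 rad), for 0.2 s.
2. the shuttle is drawn out (more than 145 mm) (value of joint shuttle above 0.145 m), for 0.2 s.
3. every magnet present is seated in a pocket of its own outline (((distance between disc0 and round_pocket0 below 0.006 m and angle between the z axis of disc0 and the z axis of station, either way round below 0.12 rad) or (distance between disc0 and round_pocket1 below 0.006 m and angle between the z axis of disc0 and the z axis of station, either way round below 0.12 rad)) and ((distance between disc1 and round_pocket0 below 0.006 m and angle between the z axis of disc1 and the z axis of station, either way round below 0.12 rad) or (distance between disc1 and round_pocket1 below 0.006 m and angle between the z axis of disc1 and the z axis of station, either way round below 0.12 rad)) and ((distance between bar0 and bar_pocket0 below 0.006 m and angle between the z axis of bar0 and the z axis of station, either way round below 0.12 rad) or (distance between bar0 and bar_pocket1 below 0.006 m and angle between the z axis of bar0 and the z axis of station, either way round below 0.12 rad)) and ((distance between bar1 and bar_pocket0 below 0.006 m and angle between the z axis of bar1 and the z axis of station, either way round below 0.12 rad) or (distance between bar1 and bar_pocket1 below 0.006 m and angle between the z axis of bar1 and the z axis of station, either way round below 0.12 rad))), for 0.3 s.
4. the shuttle is home (within 10 mm) (value of joint shuttle below 0.01 m), for 0.2 s.
5. the guard is shut (guard angle below 0.08 rad) (value of joint guard below 0.08 rad), for 0.2 s.
6. the charge button is pressed (more than 4 mm down) (value of joint charge above 0.004 m), for 0.04 s.
At the end, for the whole second after the job is handed in: Every magnet present lies flat (within 0.12 rad) in a pocket of its own outline, its middle within 6 mm of the seated point, at rest (under 20 mm/s); the shuttle is within 10 mm of home, the guard within 0.08 rad of shut, the charge button has been pressed and is up again (all of step 3 and value of joint shuttle below 0.01 m and value of joint guard below 0.08 rad and value of joint charge below 0.002 m and linear speed of each of disc0, bar0, bar1, disc1 below 0.02 m/s); the robot touches nothing.
It fails at once if a part that does not belong to the job (gear, file holder, bushing, follower, cap, screwdriver) is moved more than 50 mm (distance of any of gear, file_holder, bushing, follower, cap, driver from where it was at the start of the episode above 0.05 m).
It fails at once if the charge button is pressed while the guard is open (above 0.3 rad) (value of joint charge above 0.004 m and value of joint guard above 0.3 rad).
Of disc0, bar0, bar1, disc1 only 2 to 4 are there at a start; the rules pass over those that are not, and their reading is None.
At some moment in a run one of disc0, bar0, bar1, disc1 may be knocked a few centimetres aside while the robot is not near it.
Once in a run the grip may slacken for a moment while it holds something.
It also fails if it takes over 210 s, if anything falls off the work surface, if the arm or the gripper's body presses on something with over 40 N, if the wrist force passes 120 N, or if a joint passes its speed limit or range.

### The arm

A 7-joint arm with a two-finger parallel gripper is mounted at the origin on the work surface. World frame = base frame: x ahead of the robot, y to its left, z up, the work surface at z = 0. Lengths are in m, angles in rad, forces in N, time in s.
With the tool pointing down it reaches from about 0.4 to 0.85 m from the base axis. Payload 10.4 kg.
Tool frame: the origin (TCP) lies on the mounting face of the last link; the fingertips stand r.tips_ahead ahead of it and the grasp point (between the pads) lies 164 mm ahead of it (r.tips_ahead is the distance from the TCP to the fingertips, in m); z points along the fingers, y is the line along which they close (so a half turn about z gives the same grasp; the last joint's range is limited). The gripper opens to 87 mm and grips with 3 to 60 N. Pads are 19 mm wide; open, the fingers measure 117 mm over their backs; the gripper's body (75 mm by 190 mm) begins 51 mm behind the grasp point.
Start: joints at [-1.235, 0.332, -0.065, 1.46, 0.022, 1.35, -0.088], TCP at [0.219, 0.585, 0.405] pointing down, gripper open.
Joint ranges: [-2.6, 2.6], [-0.5, 2.12], [-1.47, 1.34], [0.16, 2.42], [-1.27, 4.41], [0.06, 2.06], [-2.6, 2.6]. Speed limits (rad/s): [2.22, 2.22, 2.79, 2.79, 3.14, 3.14, 3.14].

### API

Orientations are given as a unit quaternion [x, y, z, w].
In Python, from bench import telemetry, imaging, job, r gives the robot as it stands.
- The arm moves only by the tool move_arm, never from a script. Its argument "steps" is a list of rows, each an object of numbers: "dx", "dy", "dz": the shift along the tool's x, y, z in cm; "spin": the turn about the tool's z in rad. In form: [{"dx": .., "dy": .., "dz": .., "spin": ..}, ...]. A call has 1 to 12 rows; each row shifts and turns the commanded pose from where the row before left it, along the tool's axes as they then stand; what a row does not reach is not made up. A row lasts 1/10 s, in which the tool goes at most 50 mm and 8.59 degrees, less where a joint would pass 70% of its speed; a pose out of reach is approached as far as the arm can. A call with a gripper value outside its range is refused whole. "claw" is the finger opening in cm, from 0 to 8.7, set as the call begins (left out, the last holds). The fingers move at their own pace and stop on an object; "squeeze" is the grip in N (left out, the last holds). Time passes only in rows, so rows that do not move let the fingers close. It gives the time, the measured TCP pose, the force, the opening and the grip force at its end, in the units of the state.
- telemetry.read_state(): the state, without advancing time (a new reading comes with each control period).
- imaging.camera(name): name is "scene" or "side" or "wrist"; returns a dict with "img" (420x560x3 uint8, red, green, blue), "camera_matrix" (3x3 intrinsics, pixels), "R" (3x3) and "t" (3): a world point X has camera coordinates R X + t. Camera axes: x right, y down, z forward; pixel columns grow to the right and rows downward; lengths in m; the calibration is good to about 2 mm. A picture is of the moment at which its call begins. There is no depth.
- job.close_job(): hands the job in; it is judged then, once.
The state is a dict: "time": time; "joint_positions": joint angles; "joint_vel": joint speeds; "joint_torque": joint torques, N m; "ee_pos": TCP position; "eef_rot": TCP orientation; "ft_force": force on the tool from outside, world axes, zero at the start; "torque": the same for the moment, N m; "width": finger opening in m; "grip_force": force on a finger pad.
Only numpy, scipy, OpenCV 4.12 (cv2) and the standard library are available. Lean on these libraries where they do the work, as an engineer would, in place of code of your own. Each camera call takes 0.05 s, during which the arm holds its last target. There are 200 camera calls.

## Working session

There is one attempt and no reset: what is moved stays moved. The work goes in short steps, Python scripts to look and compute and a tool call to move; the robot and the scene stay as the last step left them, time stands still between calls to the robot, and variables do not carry over. Pictures are saved under pics/ and viewed, at most 14 in all, crops included, and the job is handed in when it is done.

Besides the shell and the picture viewer there is one more tool, called after "Request:" by a JSON object that holds its "method" and its "body", one argument or row to a line. move_arm: Moves the arm, as the interface text tells. Its arguments: {"type":"object","properties":{"steps":{"type":"array","items":{"type":"object","properties":{"dx":{"type":"number"},"dy":{"type":"number"},"dz":{"type":"number"},"spin":{"type":"number"}}}},"claw":{"type":"number"},"squeeze":{"type":"number"}},"required":["steps"]}

```bash
ls; mkdir -p pics; cat > h.py <<'E'
import numpy as np, cv2, json
from bench import telemetry, imaging, job, r
from scipy.spatial.transform import Rotation as Rn
def cam(n,fn=None):
    c=imaging.camera(n)
    c={k:np.array(v) for k,v in c.items()}
    if fn: cv2.imwrite('pics/'+fn,c['img'][:,:,::-1]); np.savez('pics/'+fn[:-4]+'.npz',**c)
    return c
def load(fn): return dict(np.load('pics/'+fn+'.npz'))
def ray(c,p):
    d=c['R'].T@np.linalg.inv(c['camera_matrix'])@np.array([p[0],p[1],1.]); return -c['R'].T@c['t'],d
def onz(c,p,z):
    o,d=ray(c,p); return o+d*(z-o[2])/d[2]
def proj(c,X):
    q=c['camera_matrix']@(c['R']@np.array(X)+c['t']); return q[:2]/q[2]
def tri(c1,p1,c2,p2):
    o1,d1=ray(c1,p1);o2,d2=ray(c2,p2)
    s=np.linalg.lstsq(np.c_[d1,-d2],o2-o1,rcond=None)[0]
    a,b=o1+s[0]*d1,o2+s[1]*d2; return (a+b)/2,np.linalg.norm(a-b)
def st():
    s=telemetry.read_state(); return s
def togo(X,yaw=None):
    "cm in tool axes from the TCP to world X; spin to set tool y axis along yaw"
    s=st(); R=Rn.from_quat(s['eef_rot']); d=R.inv().apply(np.array(X)-s['ee_pos'])*100
    ty=R.apply([0,1,0]); a=np.arctan2(ty[1],ty[0]); o=None
    if yaw is not None: o=-((yaw-a+np.pi/2)%np.pi-np.pi/2)
    return d.round(2),o
E
python3 - <<'E'
from h import *
a=cam('scene','s0.png');b=cam('side','d0.png')
s=st();print({k:np.round(v,3) for k,v in s.items()},r.tips_ahead)
R=Rn.from_quat(s['eef_rot']);print(R.as_matrix().round(3))
for c in(a,b):print((-c['R'].T@c['t']).round(3),c['camera_matrix'][0,0])
E
```

```text
pics
{'time': np.float64(0.1), 'joint_positions': array([-1.235,  0.333, -0.065,  1.461,  0.022,  1.35 , -0.088]), 'joint_vel': array([-0.002, -0.003, -0.   , -0.003,  0.   , -0.001,  0.001]), 'joint_torque': array([ 1.0000e-03, -6.2453e+01,  2.5000e-02, -3.9072e+01, -6.1000e-02,
        3.7000e-02,  0.0000e+00]), 'ee_pos': array([0.219, 0.585, 0.404]), 'eef_rot': array([ 0.178,  0.984, -0.001, -0.   ]), 'ft_force': array([-0.451,  0.908,  0.327]), 'torque': array([ 0.019, -0.005,  0.03 ]), 'grip_force': np.float64(0.0), 'width': np.float64(0.087)} 0.1822
[[-0.936  0.351 -0.   ]
 [ 0.351  0.936 -0.001]
 [-0.    -0.001 -1.   ]]
[0.996 0.603 0.899] 415.94618070487866
[0.314 1.113 0.877] 392.9295149860512
```

View pics/s0.png

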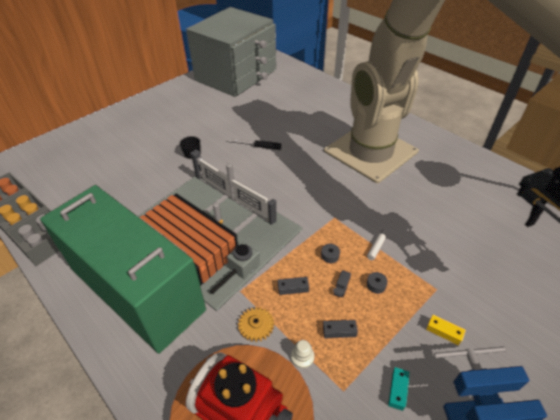

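View pics/d0.png

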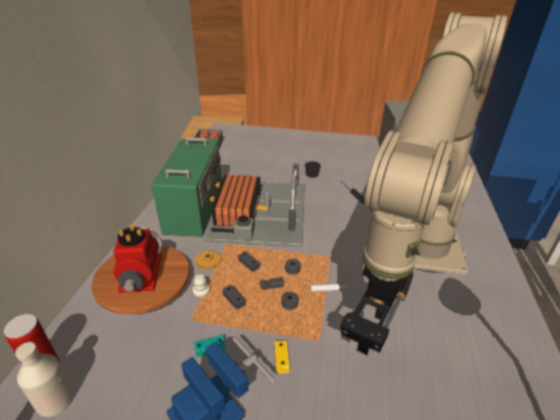

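The scene view shows discs at about (331,253) and (377,283), bars at (293,286) and (340,328), and the follower between them at (342,283). The guard runs from (196,155) to (273,215) with the fold post near (230,168). The yellow (446,330) and turquoise (399,388) blocks are decoys.

```bash
python3 - <<'E'
from h import *
a=load('s0')['img'];b=load('d0')['img']
c1=cv2.resize(a[140:300,130:310],None,fx=3.3,fy=3.3,interpolation=2)
c2=cv2.resize(b[150:250,200:320],None,fx=5,fy=5,interpolation=2)
c1=c1[:520,:590];cv2.imwrite('pics/z1.png',c1[:,:,::-1]);cv2.imwrite('pics/z2.png',c2[:,:,::-1])
E
```

```text
(no output)
```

View pics/z1.png

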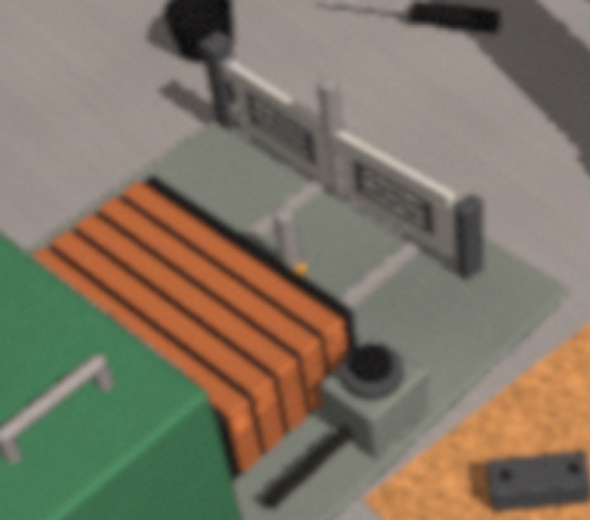

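View pics/z2.png

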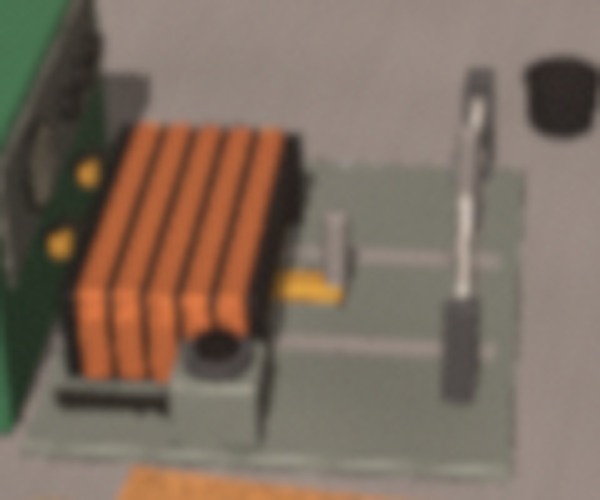

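```bash
python3 - <<'E'
from h import *
a=load('s0');b=load('d0')
S=lambda x,y:(130+(x+.5)/3.3-.5,140+(y+.5)/3.3-.5)
D=lambda x,y:(200+(x+.5)/5-.5,150+(y+.5)/5-.5)
p=lambda n,*v:print(n,*[np.round(x,4) for x in v])
p('post',onz(a,S(329,85),.148))
p('pin',onz(a,S(284,212),.0885),onz(b,D(337,215),.0885),*tri(a,S(284,212),b,D(337,215)))
p('btn',onz(a,S(372,362),.089),onz(b,D(217,345),.089),*tri(a,S(372,362),b,D(217,345)))
c={}
p('LF',onz(a,S(567,292),.012),onz(b,D(510,472),.012))
p('RF',onz(a,S(208,123),.012),onz(b,D(522,172),.012))
p('LBack',onz(b,D(25,452),.012))
# dark magnets
for c,n,roi in((a,'s',(270,230,400,345)),(b,'d',(225,245,310,315))):
    x0,y0,x1,y1=roi; im=c['img'][y0:y1,x0:x1].astype(int)
    m=((im.max(2)<100)).astype(np.uint8)
    k,l,stt,cen=cv2.connectedComponentsWithStats(m)
    for i in range(1,k):
        if stt[i,4]<40: continue
        ct=max(cv2.findContours((l==i).astype(np.uint8),0,1)[0],key=len)+np.array([[x0,y0]])
        (u,v),wh,_=cv2.minAreaRect(ct)
        P=onz(c,(u,v),.013)
        pp=np.array([onz(c,q,.02)[:2] for q in ct[:,0,:].astype(float)],np.float32)*1000
        rr=cv2.minAreaRect(pp)
        print(n,stt[i],(round(u),round(v)),P.round(4),np.round(rr[0]),np.round(rr[1]),round(rr[2]))
E
```

```text
post [ 0.4901 -0.1356  0.148 ]
pin [ 0.5786 -0.0945  0.0885] [ 0.5786 -0.0923  0.0885] [ 0.5787 -0.0944  0.0878] 0.0013
btn [0.6281 0.0766 0.089 ] [0.6239 0.0838 0.089 ] [0.6262 0.0737 0.0826] 0.0024
LF [0.4245 0.0849 0.012 ] [0.4207 0.0857 0.012 ]
RF [ 0.5178 -0.3076  0.012 ] [ 0.4651 -0.3061  0.012 ]
LBack [0.7518 0.1294 0.012 ]
s [ 98   0  32  16 242] (384, 238) [0.2882 0.2662 0.013 ] [290. 272.] [53. 85.] 46
s [ 50  14  19  19 277] (329, 253) [0.4356 0.1977 0.013 ] [440. 200.] [60. 48.] 41
s [ 63  41  17  26 257] (341, 284) [0.4865 0.2824 0.013 ] [490. 285.] [76. 27.] 26
s [ 96  43  20  20 325] (376, 282) [0.4218 0.3404 0.013 ] [426. 342.] [58. 47.] 36
s [  7  47  31  17 430] (292, 285) [0.5784 0.2013 0.013 ] [581. 204.] [42. 76.] 53
s [ 52  91  35  17 540] (339, 329) [0.5839 0.3596 0.013 ] [587. 361.] [40. 78.] 46
s [ 11 109  15   6  61] (288, 342) [0.6899 0.3    0.013 ] [692. 302.] [12. 31.] 46
d [ 14   7  21  19 219] (249, 261) [0.5761 0.2053 0.013 ] [575. 212.] [40. 88.] 52
d [ 61  15  14  14 165] (292, 266) [0.4337 0.2024 0.013 ] [433. 209.] [41. 60.] 10
d [ 36  33  22  11 171] (272, 283) [0.4846 0.2866 0.013 ] [483. 293.] [66. 33.] 22
d [  0  41  20  23 282] (234, 297) [0.5813 0.3604 0.013 ] [580. 366.] [39. 88.] 47
d [ 57  48  16  16 218] (290, 300) [0.42   0.3442 0.013 ] [419. 350.] [43. 57.] 10
```

```bash
cat >> h.py <<'E'
def go(X,yaw=None,n=None):
    "print the spin, then shift in tool axes after the spin"
    s=st(); R=Rn.from_quat(s['eef_rot']); d0,o=togo(X,yaw); o=o or 0
    R2=R*Rn.from_rotvec([0,0,o]); d=R2.inv().apply(np.array(X)-s['ee_pos'])*100
    print('TCP',np.round(s['ee_pos'],4),'spin',round(o,3),'then d(cm)',d.round(2),'tilt',R.apply([0,0,1]).round(3)[:2],'t',round(s['time'],1))
E
python3 - <<'E'
from h import *
from scipy.optimize import least_squares
b=load('d0')
pts=[((-.15,.205),(.4226,.0853)),((-.15,-.195),(.4651,-.3061)),((.19,.205),(.7518,.1294)),((.055,.172),(.626,.077))]
def T(q,p): c,s=np.cos(q[2]),np.sin(q[2]); return np.array([q[0]+c*p[0]-s*p[1],q[1]+s*p[0]+c*p[1]])
f=lambda q:np.concatenate([T(q,p)-w for p,w in pts])
q=least_squares(f,[.55,-.1,.1]).x; print(q.round(4),f(q).round(4))
c,s=np.cos(q[2]),np.sin(q[2])
for w in((.4901,-.1356),(.5787,-.0944)): d=np.array(w)-q[:2]; print((c*d[0]+s*d[1]).round(4),(-s*d[0]+c*d[1]).round(4))
print(proj(b,[.4901,-.1356,.148]),'->z2',(proj(b,[.4901,-.1356,.148])-[200,150])*5)
go([.490,-.136,.290+.06],q[2]+np.pi/2)
E
```

```text
[ 0.5915 -0.098   0.1193] [-0.0044  0.0024  0.0007 -0.0034  0.004  -0.0013 -0.0003  0.0023]
-0.1052 -0.0252
-0.0123 0.0051
[292.7940995  175.32929774] ->z2 [463.97049752 126.64648869]
TCP [0.2194 0.5851 0.404 ] spin -0.478 then d(cm) [-18.29 -74.81   5.48] tilt [-0.    -0.001] t 0.1
```

Request:
{"method": "move_arm", "body": {
  "steps": [
    {"spin":-0.12},
    {"spin":-0.12},
    {"spin":-0.12},
    {"spin":-0.118},
    {"dx":-1.14,"dy":-4.68,"dz":0.34},
    {"dx":-1.14,"dy":-4.68,"dz":0.34},
    {"dx":-1.14,"dy":-4.68,"dz":0.34},
    {"dx":-1.14,"dy":-4.68,"dz":0.34},
    {"dx":-1.14,"dy":-4.68,"dz":0.34},
    {"dx":-1.14,"dy":-4.68,"dz":0.34},
    {"dx":-1.14,"dy":-4.68,"dz":0.34},
    {"dx":-1.14,"dy":-4.68,"dz":0.34}
  ],
  "claw": 8.7,
  "squeeze": 10
}}

```text
$.steps[0]: bad value
```

Request:
{"method": "move_arm", "body": {
  "steps": [
    {"dx":-1.14,"dy":-4.68,"dz":0.34},
    {"dx":-1.14,"dy":-4.68,"dz":0.34},
    {"dx":-1.14,"dy":-4.68,"dz":0.34},
    {"dx":-1.14,"dy":-4.68,"dz":0.34},
    {"dx":-1.14,"dy":-4.68,"dz":0.34},
    {"dx":-1.14,"dy":-4.68,"dz":0.34},
    {"dx":-1.14,"dy":-4.68,"dz":0.34},
    {},
    {}
  ]
}}

```text
$.steps[0]: bad value
```

```bash
python3 - <<'E'
from h import *
w=cam('wrist','w1.png'); print(proj(w,[.4901,-.1356,.148]),(-w['R'].T@w['t']).round(3))
go([.490,-.136,.290],.1193+np.pi/2)
E
```

```text
[-219.6604012   630.96646278] [0.149 0.612 0.383]
TCP [0.2194 0.5851 0.4042] spin -0.478 then d(cm) [-18.29 -74.81  11.48] tilt [-0.    -0.001] t 0.1
```

View pics/w1.png

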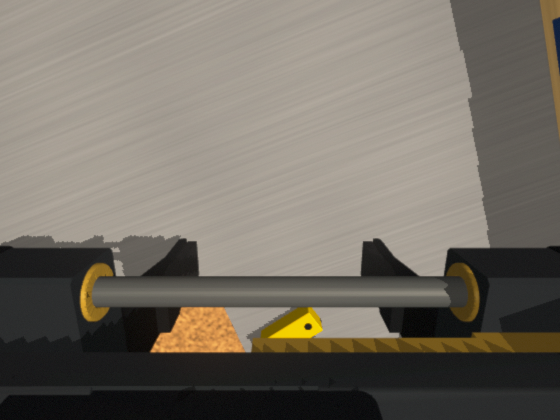

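Rows need all four keys. The wrist view shows the fingers at (180,280) and (380,280) and bare counter above them.

Request:
{"method": "move_arm", "body": {
  "steps": [
    {"dx":0,"dy":0,"dz":0,"spin":-0.12},
    {"dx":0,"dy":0,"dz":0,"spin":-0.12},
    {"dx":0,"dy":0,"dz":0,"spin":-0.12},
    {"dx":0,"dy":0,"dz":0,"spin":-0.118},
    {"dx":-1.14,"dy":-4.68,"dz":0.34,"spin":0},
    {"dx":-1.14,"dy":-4.68,"dz":0.34,"spin":0},
    {"dx":-1.14,"dy":-4.68,"dz":0.34,"spin":0},
    {"dx":-1.14,"dy":-4.68,"dz":0.34,"spin":0},
    {"dx":-1.14,"dy":-4.68,"dz":0.34,"spin":0},
    {"dx":-1.14,"dy":-4.68,"dz":0.34,"spin":0},
    {"dx":-1.14,"dy":-4.68,"dz":0.34,"spin":0},
    {"dx":-1.14,"dy":-4.68,"dz":0.34,"spin":0}
  ],
  "claw": 8.7,
  "squeeze": 10
}}

```text
time: 1.35
ee_pos: [0.3547, 0.2223, 0.3774]
eef_rot: [-0.06, 0.998, 0.0, 0.0]
ft_force: [1.6, -0.1, 0.9]
width: 0.0872
grip_force: 0.0
```

Request:
{"method": "move_arm", "body": {
  "steps": [
    {"dx":-1.14,"dy":-4.68,"dz":0.34,"spin":0},
    {"dx":-1.14,"dy":-4.68,"dz":0.34,"spin":0},
    {"dx":-1.14,"dy":-4.68,"dz":0.34,"spin":0},
    {"dx":-1.14,"dy":-4.68,"dz":0.34,"spin":0},
    {"dx":-1.14,"dy":-4.68,"dz":0.34,"spin":0},
    {"dx":-1.14,"dy":-4.68,"dz":0.34,"spin":0},
    {"dx":0,"dy":0,"dz":0,"spin":0},
    {"dx":0,"dy":0,"dz":0,"spin":0}
  ]
}}

```text
time: 2.15
ee_pos: [0.4558, -0.0472, 0.3568]
eef_rot: [-0.058, 0.998, -0.0, -0.0]
ft_force: [-1.1, 0.6, 0.2]
width: 0.0867
grip_force: 0.0
```

```bash
python3 - <<'E'
from h import *
w=cam('wrist','w2.png'); print(proj(w,[.4901,-.1356,.148]),(-w['R'].T@w['t']).round(3))
go([.490,-.136,.290],.1193+np.pi/2)
E
```

```text
[131.90632713 275.14305682] [ 0.381 -0.055  0.336]
TCP [ 0.4557 -0.046   0.3569] spin -0.0 then d(cm) [-2.34 -9.34  6.69] tilt [-0.001  0.   ] t 2.2
```

View pics/w2.png

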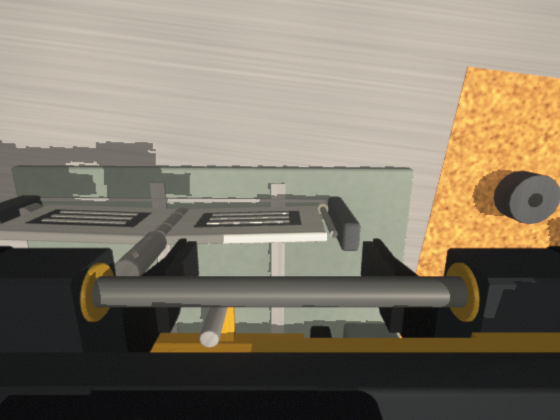

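The wrist view shows the shut guard, with the post top near (133,266) and the predicted spot at (132,275). The estimate holds, so I'll grip the post.

Request:
{"method": "move_arm", "body": {
  "steps": [
    {"dx":-0.8,"dy":-3.1,"dz":0,"spin":0},
    {"dx":-0.8,"dy":-3.1,"dz":0,"spin":0},
    {"dx":-0.8,"dy":-3.1,"dz":0,"spin":0},
    {"dx":0,"dy":0,"dz":0,"spin":0},
    {"dx":0,"dy":0,"dz":3,"spin":0},
    {"dx":0,"dy":0,"dz":3,"spin":0},
    {"dx":0,"dy":0,"dz":0.6,"spin":0},
    {"dx":0,"dy":0,"dz":0,"spin":0}
  ]
}}

```text
time: 3.0
ee_pos: [0.4906, -0.1346, 0.2908]
eef_rot: [-0.06, 0.998, 0.0, -0.001]
ft_force: [0.5, -0.3, 0.8]
width: 0.0872
grip_force: 0.0
```

Request:
{"method": "move_arm", "body": {
  "steps": [
    {"dx":0,"dy":0,"dz":0,"spin":0},
    {"dx":0,"dy":0,"dz":0,"spin":0},
    {"dx":0,"dy":0,"dz":0,"spin":0},
    {"dx":0,"dy":0,"dz":0,"spin":0},
    {"dx":0,"dy":0,"dz":0,"spin":0},
    {"dx":0,"dy":0,"dz":0,"spin":0},
    {"dx":0,"dy":0,"dz":0,"spin":0},
    {"dx":0,"dy":0,"dz":0,"spin":0}
  ],
  "claw": 0.5,
  "squeeze": 8
}}

```text
time: 3.8
ee_pos: [0.4907, -0.1358, 0.2911]
eef_rot: [-0.06, 0.998, 0.0, -0.0]
ft_force: [0.3, 0.6, -0.3]
width: 0.0308
grip_force: 0.0
```

```bash
python3 - <<'E'
from h import *
s=st();print(s['width'],s['grip_force'],s['ft_force'])
go([.490,-.136,.290],.1193+np.pi/2)
p=s['ee_pos'][:2]; print(p)
E
```

```text
0.03077878482629981 0.0 [ 0.30999145  0.57992979 -0.27860897]
TCP [ 0.4907 -0.1358  0.2911] spin -0.0 then d(cm) [ 0.07 -0.01  0.11] tilt [-0.  0.] t 3.8
[ 0.49071847 -0.13582163]
```

Request:
{"method": "move_arm", "body": {
  "steps": [
    {"dx":0,"dy":0,"dz":0,"spin":0},
    {"dx":0,"dy":0,"dz":0,"spin":0},
    {"dx":0,"dy":0,"dz":0,"spin":0}
  ]
}}

```text
time: 4.1
ee_pos: [0.4903, -0.1392, 0.2911]
eef_rot: [-0.058, 0.998, -0.003, 0.0]
ft_force: [3.0, -16.3, -6.4]
width: 0.0186
grip_force: 8.0
```

Request:
{"method": "move_arm", "body": {
  "steps": [
    {"dx":-1.65,"dy":-0.1,"dz":0,"spin":0},
    {"dx":-1.63,"dy":-0.29,"dz":0,"spin":0},
    {"dx":-1.58,"dy":-0.48,"dz":0,"spin":0},
    {"dx":-1.52,"dy":-0.67,"dz":0,"spin":0},
    {"dx":-1.43,"dy":-0.84,"dz":0,"spin":0},
    {"dx":-1.32,"dy":-1.0,"dz":0,"spin":0},
    {"dx":-1.19,"dy":-1.15,"dz":0,"spin":0},
    {"dx":-1.04,"dy":-1.28,"dz":0,"spin":0},
    {"dx":-0.89,"dy":-1.4,"dz":0,"spin":0}
  ]
}}

```text
time: 5.0
ee_pos: [0.6202, -0.1944, 0.2902]
eef_rot: [-0.059, 0.998, -0.0, -0.002]
ft_force: [-6.2, -1.6, 1.0]
width: 0.0176
grip_force: 8.0
```

Request:
{"method": "move_arm", "body": {
  "steps": [
    {"dx":-0.72,"dy":-1.49,"dz":0,"spin":0},
    {"dx":-0.53,"dy":-1.57,"dz":0,"spin":0},
    {"dx":-0.35,"dy":-1.62,"dz":0,"spin":0},
    {"dx":0,"dy":0,"dz":0,"spin":0},
    {"dx":0,"dy":0,"dz":0,"spin":0}
  ]
}}

```text
time: 5.5
ee_pos: [0.6419, -0.2379, 0.2908]
eef_rot: [-0.059, 0.998, -0.0, -0.001]
ft_force: [-1.8, -2.1, 0.8]
width: 0.0179
grip_force: 8.0
```

```bash
python3 - <<'E'
from h import *
s=st();print(s['width'],s['grip_force'],s['ft_force'].round(1))
cam('scene','s1.png');b=cam('side','d1.png');w=cam('wrist','w3.png')
b=b['img'][140:260,195:335];cv2.imwrite('pics/z3.png',cv2.resize(np.hstack([b]),None,fx=4,fy=4,interpolation=2)[:,:,::-1])
go(s['ee_pos'])
E
```

```text
0.017870035594530237 7.999643872026354 [-1.8 -2.1  0.8]
TCP [ 0.6418 -0.2371  0.2908] spin 0 then d(cm) [-0.   -0.08  0.  ] tilt [-0.002  0.   ] t 5.7
```

View pics/z3.png

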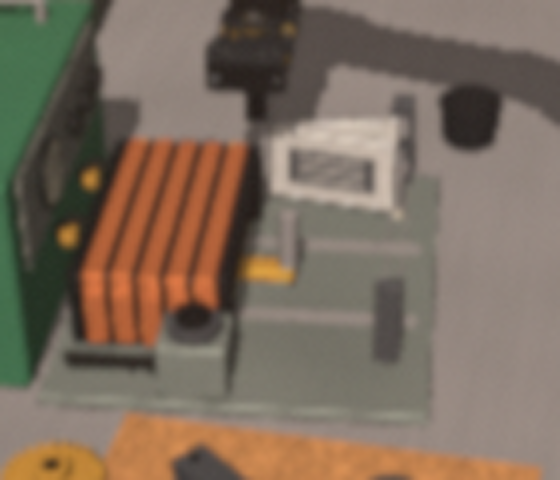

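The guard is folded at the jamb. I'll nudge it a little further, release, and go to the pull pin.

Request:
{"method": "move_arm", "body": {
  "steps": [
    {"dx":0,"dy":-0.3,"dz":0,"spin":0},
    {"dx":0,"dy":0,"dz":0,"spin":0}
  ]
}}

```text
time: 5.85
ee_pos: [0.6425, -0.2401, 0.2908]
eef_rot: [-0.06, 0.998, 0.0, -0.0]
ft_force: [-3.8, 0.3, -1.1]
width: 0.0179
grip_force: 8.0
```

Request:
{"method": "move_arm", "body": {
  "steps": [
    {"dx":0,"dy":0,"dz":0,"spin":0},
    {"dx":0,"dy":0,"dz":0,"spin":0},
    {"dx":0,"dy":0,"dz":0,"spin":0},
    {"dx":0,"dy":0,"dz":-3,"spin":0},
    {"dx":0,"dy":0,"dz":-3,"spin":0}
  ],
  "claw": 6
}}

```text
time: 6.35
ee_pos: [0.6428, -0.2401, 0.3513]
eef_rot: [-0.06, 0.998, 0.0, -0.001]
ft_force: [0.3, -0.4, -0.3]
width: 0.0494
grip_force: 0.0
```

```bash
python3 - <<'E'
from h import *
w=cam('wrist','w4.png'); print(proj(w,[.579,-.0944,.0885]))
go([.579,-.0944,.232],.1193+np.pi/2)
E
```

```text
[488.36360313 153.17284021]
TCP [ 0.6436 -0.2409  0.3578] spin 0.0 then d(cm) [ 4.74 15.35 12.51] tilt [ 0.006 -0.002] t 6.4
```

Request:
{"method": "move_arm", "body": {
  "steps": [
    {"dx":1.2,"dy":3.84,"dz":0,"spin":0},
    {"dx":1.2,"dy":3.84,"dz":0,"spin":0},
    {"dx":1.15,"dy":3.84,"dz":0,"spin":0},
    {"dx":1.15,"dy":3.8,"dz":0,"spin":0},
    {"dx":0,"dy":0,"dz":0,"spin":0},
    {"dx":0,"dy":0,"dz":4,"spin":0},
    {"dx":0,"dy":0,"dz":4,"spin":0},
    {"dx":0,"dy":0,"dz":3.5,"spin":0},
    {"dx":0,"dy":0,"dz":0.3,"spin":0},
    {"dx":0,"dy":0,"dz":0,"spin":0}
  ]
}}

```text
time: 7.4
ee_pos: [0.5781, -0.0942, 0.2335]
eef_rot: [-0.059, 0.998, -0.0, -0.0]
ft_force: [-0.5, -0.2, 0.5]
width: 0.0596
grip_force: 0.0
```

Request:
{"method": "move_arm", "body": {
  "steps": [
    {"dx":0,"dy":0,"dz":0,"spin":0},
    {"dx":0,"dy":0,"dz":0,"spin":0},
    {"dx":0,"dy":0,"dz":0,"spin":0},
    {"dx":0,"dy":0,"dz":0,"spin":0},
    {"dx":0,"dy":0,"dz":0,"spin":0},
    {"dx":0,"dy":0,"dz":0,"spin":0},
    {"dx":0,"dy":0,"dz":0,"spin":0}
  ],
  "claw": 0.5,
  "squeeze": 15
}}

```text
time: 8.1
ee_pos: [0.5779, -0.0952, 0.2333]
eef_rot: [-0.059, 0.998, -0.001, 0.0]
ft_force: [1.4, -5.1, -1.2]
width: 0.0175
grip_force: 15.0
```

Request:
{"method": "move_arm", "body": {
  "steps": [
    {"dx":1.6,"dy":0,"dz":0,"spin":0},
    {"dx":1.6,"dy":0,"dz":0,"spin":0},
    {"dx":1.6,"dy":0,"dz":0,"spin":0},
    {"dx":1.6,"dy":0,"dz":0,"spin":0},
    {"dx":1.6,"dy":0,"dz":0,"spin":0},
    {"dx":1.6,"dy":0,"dz":0,"spin":0},
    {"dx":1.6,"dy":0,"dz":0,"spin":0},
    {"dx":1.6,"dy":0,"dz":0,"spin":0},
    {"dx":1.6,"dy":0,"dz":0,"spin":0},
    {"dx":1.6,"dy":0,"dz":0,"spin":0},
    {"dx":0.3,"dy":0,"dz":0,"spin":0},
    {"dx":0,"dy":0,"dz":0,"spin":0}
  ]
}}

```text
time: 9.3
ee_pos: [0.4165, -0.1135, 0.2335]
eef_rot: [-0.059, 0.998, -0.0, 0.002]
ft_force: [5.6, -1.4, -6.9]
width: 0.0173
grip_force: 15.0
```

Request:
{"method": "move_arm", "body": {
  "steps": [
    {"dx":0,"dy":0,"dz":0,"spin":0},
    {"dx":0,"dy":0,"dz":0,"spin":0},
    {"dx":0,"dy":0,"dz":0,"spin":0},
    {"dx":0,"dy":0,"dz":-3,"spin":0},
    {"dx":0,"dy":0,"dz":-4,"spin":0},
    {"dx":0,"dy":0,"dz":-4,"spin":0},
    {"dx":0,"dy":4.5,"dz":0,"spin":0},
    {"dx":0,"dy":4.5,"dz":0,"spin":0},
    {"dx":0,"dy":4.5,"dz":0,"spin":0},
    {"dx":0,"dy":4.5,"dz":0,"spin":0},
    {"dx":0,"dy":4.5,"dz":0,"spin":0},
    {"dx":0,"dy":0,"dz":0,"spin":0}
  ],
  "claw": 6.5
}}

```text
time: 10.5
ee_pos: [0.3881, 0.1151, 0.3431]
eef_rot: [-0.063, 0.998, 0.0, -0.0]
ft_force: [0.3, -1.3, -1.2]
width: 0.0649
grip_force: 0.0
```

```bash
python3 - <<'E'
from h import *
s=st();print(s['ee_pos'])
a=cam('scene','s2.png')['img'];b=cam('side','d2.png')['img']
z=np.hstack([cv2.resize(a[130:270,150:330],(514,400),interpolation=2)])
cv2.imwrite('pics/z4.png',cv2.resize(a[145:295,140:340],None,fx=4,fy=4,interpolation=2)[:,:,::-1])
cv2.imwrite('pics/z5.png',cv2.resize(b[150:270,210:350],None,fx=5,fy=5,interpolation=2)[:,:,::-1])
E
```

```text
[0.38808904 0.1151005  0.34307149]
```

View pics/z4.png

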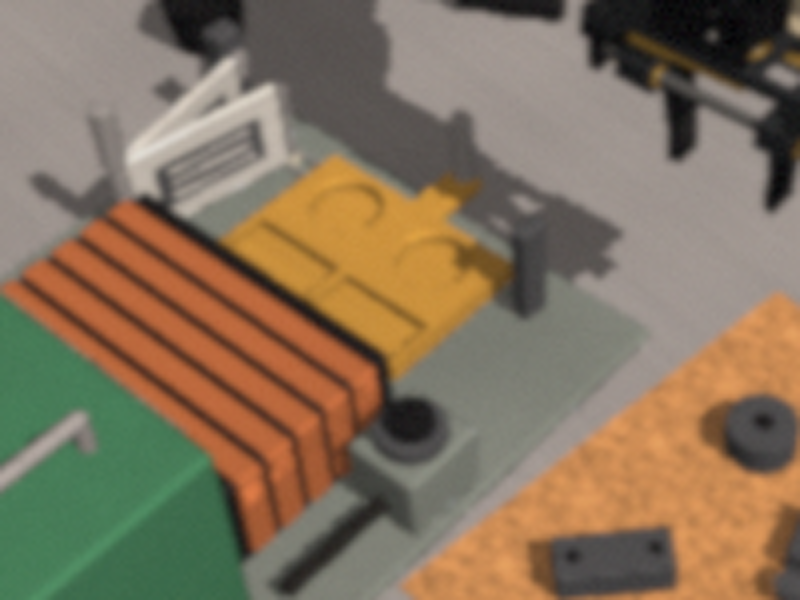

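View pics/z5.png

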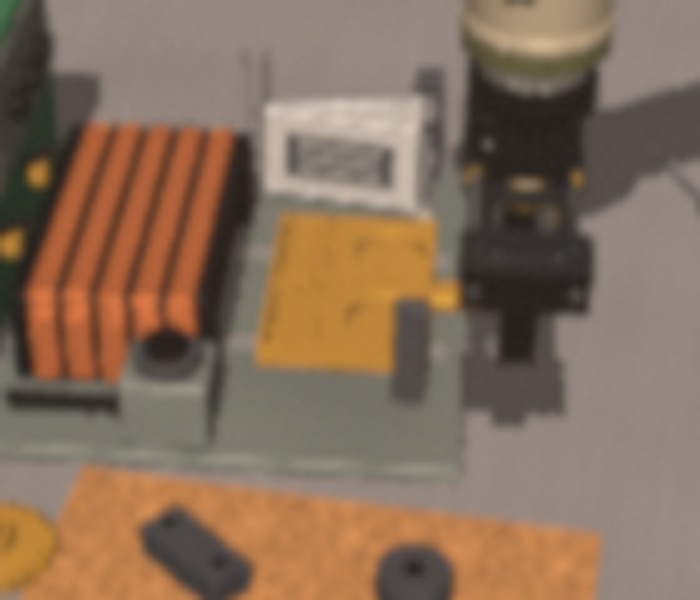

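The side and scene crops show the guard folded and the shuttle fully out, with all four pockets visible in the brass plate: rounds near (347,207) and (435,262) in z4, oblongs behind them. I'll look at it with the wrist camera.

```bash
python3 - <<'E'
from h import *
a=load('s2'); S=lambda x,y:(140+(x+.5)/4-.5,145+(y+.5)/4-.5)
for p in((338,157),(515,265),(395,375),(220,243)):print(onz(a,S(*p),.0325).round(4))
go([.58,-.1,.38],.1193+np.pi/2)
E
```

```text
[ 0.4785 -0.1928  0.0325]
[ 0.4586 -0.0148  0.0325]
[0.586  0.0037 0.0325]
[ 0.5975 -0.181   0.0325]
TCP [0.3891 0.1106 0.343 ] spin 0.002 then d(cm) [-16.45 -23.19  -3.7 ] tilt [-0.    -0.001] t 10.6
```

Request:
{"method": "move_arm", "body": {
  "steps": [
    {"dx":-2.75,"dy":-3.9,"dz":-0.6,"spin":0},
    {"dx":-2.75,"dy":-3.9,"dz":-0.6,"spin":0},
    {"dx":-2.75,"dy":-3.9,"dz":-0.6,"spin":0},
    {"dx":-2.75,"dy":-3.9,"dz":-0.6,"spin":0},
    {"dx":-2.75,"dy":-3.9,"dz":-0.6,"spin":0},
    {"dx":-2.75,"dy":-3.9,"dz":-0.6,"spin":0},
    {"dx":0,"dy":0,"dz":0,"spin":0},
    {"dx":0,"dy":0,"dz":0,"spin":0}
  ]
}}

```text
time: 11.4
ee_pos: [0.5807, -0.105, 0.3786]
eef_rot: [-0.058, 0.998, -0.001, -0.001]
ft_force: [-0.2, 0.7, -1.0]
width: 0.0647
grip_force: 0.0
```

```bash
python3 - <<'E'
from h import *
w=cam('wrist','w5.png')
hsv=cv2.cvtColor(w['img'],cv2.COLOR_RGB2HSV); m=cv2.inRange(hsv,(14,130,90),(32,255,255))
k,l,s,c=cv2.connectedComponentsWithStats(m)
for i in range(1,k):
    if s[i,4]>300: print(i,s[i],c[i].round())
E
```

```text
1 [  471     0    89   266 13099] [526. 139.]
2 [  193     7   196   196 26073] [290. 130.]
4 [125 263  27  59 795] [135. 292.]
5 [407 263  27  59 766] [423. 292.]
9 [220 266 119   9 974] [280. 270.]
12 [ 203  314  156   14 1490] [288. 320.]
20 [ 201  333  359   19 5623] [394. 343.]
```

View pics/w5.png

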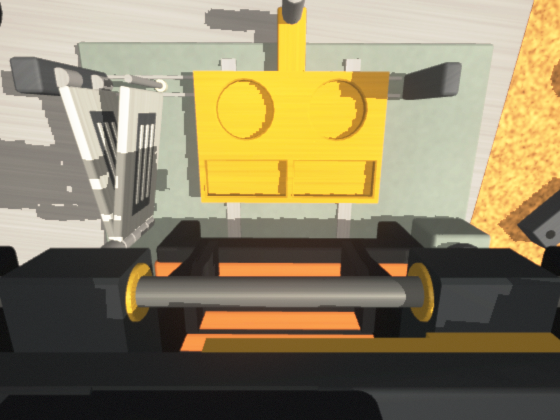

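The wrist view shows the plate with corners (194,72), (388,71), (379,203) and (201,203). The round pockets are at about (244,109) and (337,109), the oblong ones at about (246,177) and (333,177).

```bash
python3 - <<'E'
from h import *
w=load('w5'); g=cv2.cvtColor(w['img'],cv2.COLOR_RGB2GRAY).astype(float)
yaw=.1193;c,s=np.cos(yaw),np.sin(yaw);O=np.array([.5915,-.098])
def f(p,z=.0325):
    X=onz(w,p,z); d=X[:2]-O; return X.round(4)[:2], np.round([c*d[0]+s*d[1],-s*d[0]+c*d[1]],4)
for n,p in dict(TL=(194,72),TR=(388,71),BR=(379,203),BL=(201,203),r0=(244,109),r1=(337,109),b0=(246,177.5),b1=(333.5,177.5),pin=(0,0)).items():print(n,*f(p))
# map a rectified top view (station axes, 2 px/mm) at plate height for rim measuring
xs=np.arange(-.19,-.01,.0005);ys=np.arange(-.11,.11,.0005)
X,Y=np.meshgrid(xs,ys,indexing='ij')
W=np.stack([O[0]+c*X-s*Y,O[1]+s*X+c*Y,np.full_like(X,.0325)],-1)@w['R'].T+w['t']
q=W@w['camera_matrix'].T; q=(q[...,:2]/q[...,2:]).astype(np.float32)
im=cv2.remap(w['img'],q[...,0],q[...,1],1)
for v in range(0,440,40): cv2.line(im,(v,0),(v,5),(255,0,0),1)
for v in range(0,360,40): cv2.line(im,(0,v),(5,v),(255,0,0),1)
cv2.imwrite('pics/rect.png',cv2.resize(im,None,fx=1.6,fy=1.6,interpolation=2)[:,:,::-1])
E
```

```text
TL [ 0.4805 -0.1952] [-0.1217 -0.0833]
TR [ 0.4592 -0.0192] [-0.1219  0.094 ]
BR [ 0.5832 -0.0028] [0.0031 0.0955]
BL [ 0.6041 -0.1824] [ 0.0025 -0.0853]
r0 [ 0.5076 -0.1469] [-0.0891 -0.0386]
r1 [ 0.4975 -0.06  ] [-0.0888  0.0489]
b0 [ 0.5726 -0.1393] [-0.0237 -0.0388]
b1 [ 0.5626 -0.0529] [-0.0234  0.0483]
pin [ 0.4416 -0.3651] [-0.1806 -0.2474]
```

View pics/rect.png

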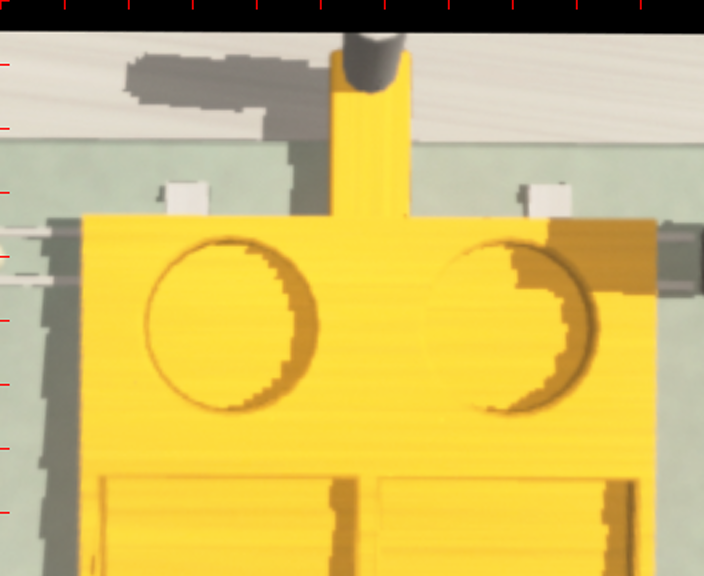

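```bash
cat >> h.py <<'E'
O=np.array([.5915,-.098]); YAW=.115
def W(x,y):  # measured with yaw .1193
    c,s=np.cos(.1193),np.sin(.1193); return O+[c*x-s*y,s*x+c*y]
PK=dict(r0=W(-.0883,-.0385),r1=W(-.0878,.0495),b0=W(-.0224,-.0385),b1=W(-.022,.0495))
E
python3 - <<'E'
from h import *
print(PK); go([.67,.28,.44],YAW+np.pi/2)
E
```

```text
{'r0': array([ 0.50840978, -0.14673557]), 'r1': array([ 0.49843271, -0.05930155]), 'b0': array([ 0.57384138, -0.13889233]), 'b1': array([ 0.56376502, -0.05147022])}
TCP [ 0.5804 -0.1036  0.3787] spin 0.002 then d(cm) [-13.29  37.08  -6.15] tilt [-0.001 -0.   ] t 11.4
```

Request:
{"method": "move_arm", "body": {
  "steps": [
    {"dx":-1.48,"dy":4.12,"dz":-0.68,"spin":0},
    {"dx":-1.48,"dy":4.12,"dz":-0.68,"spin":0},
    {"dx":-1.48,"dy":4.12,"dz":-0.68,"spin":0},
    {"dx":-1.48,"dy":4.12,"dz":-0.68,"spin":0},
    {"dx":-1.48,"dy":4.12,"dz":-0.68,"spin":0},
    {"dx":-1.48,"dy":4.12,"dz":-0.68,"spin":0},
    {"dx":-1.48,"dy":4.12,"dz":-0.68,"spin":0},
    {"dx":-1.48,"dy":4.12,"dz":-0.68,"spin":0},
    {"dx":-1.48,"dy":4.12,"dz":-0.68,"spin":0},
    {"dx":0,"dy":0,"dz":0,"spin":0},
    {"dx":0,"dy":0,"dz":0,"spin":0}
  ]
}}

```text
time: 12.55
ee_pos: [0.668, 0.2832, 0.4402]
eef_rot: [-0.061, 0.998, 0.0, -0.0]
ft_force: [1.1, 0.3, 0.2]
width: 0.0648
grip_force: 0.0
```

```bash
cat >> h.py <<'E'
def mags(w,z=.026):
    "dark blobs on the mat, top-face outline cast on z"
    im=w['img'].astype(int); out=[]
    g=im.max(2); m=((g<100)&(im[:,:,0]-im[:,:,2]<35)).astype(np.uint8); m[245:]=0
    m=cv2.morphologyEx(m,cv2.MORPH_OPEN,np.ones((3,3),np.uint8))
    cs,_=cv2.findContours(m,0,1)
    for ct in cs:
        if cv2.contourArea(ct)<150: continue
        pp=np.array([onz(w,q,z)[:2] for q in ct[:,0,:].astype(float)],np.float32)*1000
        (c,wh,an)=cv2.minAreaRect(pp); wh=np.array(wh)
        if wh[0]<wh[1]: an+=90
        px=cv2.minAreaRect(ct)[0]
        print('px',np.round(px),'c',np.round(c,1),'size',wh.round(1),'long axis deg',round(an%180,1),'area',cv2.contourArea(pp))
E
python3 - <<'E'
from h import *
w=cam('wrist','w6.png'); mags(w)
E
```

```text
px [ 64. 225.] c [763.3  20.7] size [ 50.3 166.1] long axis deg 97.0 area 3820.44174847308
px [ 41. 199.] c [731.7  -1.9] size [ 13.1 105.3] long axis deg 107.3 area 378.1538138809483
px [ 40. 176.] c [703.4  -1.8] size [10.  99.2] long axis deg 105.3 area 325.9092184327528
px [ 35. 153.] c [675.8  -5.5] size [ 8.1 85.2] long axis deg 102.5 area 318.8869535828271
px [111. 178.] c [694.6  88.4] size [91.6 66.3] long axis deg 21.8 area 1505.5454680175753
px [477. 144.] c [603.2 509.9] size [75.4 15.7] long axis deg 24.3 area 759.623196547851
px [ 46. 120.] c [636.9   7.7] size [ 36.7 107.2] long axis deg 97.0 area 1569.1416920071351
px [ 94. 124.] c [635.5  64.2] size [20.9 51.7] long axis deg 167.2 area 253.14567319187336
px [27. 98.] c [614.8 -10.9] size [16.1 61.8] long axis deg 97.0 area 855.7030603654894
```

View pics/w6.png

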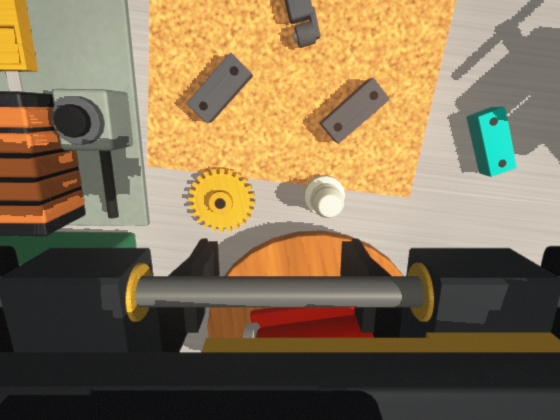

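Bars are at (220,88) and (354,110), the gear at (221,198), the bushing at (326,197), and the discs are above the frame. The bars look lighter than my threshold, so I'll switch to a saturation mask.

```bash
cat > m.py <<'E'
from h import *
def mags(w,z=.026,sat=75,lim=245):
    hsv=cv2.cvtColor(w['img'],cv2.COLOR_RGB2HSV)
    m=((hsv[:,:,1]<sat)&(hsv[:,:,2]<150)&(hsv[:,:,2]>25)).astype(np.uint8); m[lim:]=0
    m=cv2.morphologyEx(m,cv2.MORPH_OPEN,np.ones((3,3),np.uint8))
    for ct in cv2.findContours(m,0,1)[0]:
        pp=np.array([onz(w,q,z)[:2] for q in ct[:,0,:].astype(float)],np.float32)*1000
        A=cv2.contourArea(pp)
        if not 1000<A<3500: continue
        (c,wh,an)=cv2.minAreaRect(pp)
        if wh[0]<wh[1]: an+=90
        print('px',np.round(cv2.minAreaRect(ct)[0]),'c',np.round(c,1),'size',np.round(wh,1),'long deg',round(an%180,1),'area',A.round(),'circ',np.round(cv2.minEnclosingCircle(pp)[1],1),np.median(hsv[ct[:,0,1],ct[:,0,0]],0))
E
python3 - <<'E'
from m import *
w=load('w6'); mags(w); print((-w['R'].T@w['t']).round(3))
for p in((220,88),(215,75),(354,110),(370,97)):print(cv2.cvtColor(w['img'],cv2.COLOR_RGB2HSV)[p[1],p[0]])
E
```

```text
Traceback (most recent call last):
  File "m.py", line 12, in mags
    print('px',np.round(cv2.minAreaRect(ct)[0]),'c',np.round(c,1),'size',np.round(wh,1),'long deg',round(an%180,1),'area',A.round(),'circ',np.round(cv2.minEnclosingCircle(pp)[1],1),np.median(hsv[ct[:,0,1],ct[:,0,0]],0))
                                                                                                                          ^^^^^^^
AttributeError: 'float' object has no attribute 'round'
```

```bash
sed -i 's/A.round()/round(A)/' m.py
python3 - <<'E'
from m import *
w=load('w6'); mags(w); print((-w['R'].T@w['t']).round(3))
for p in((220,88),(215,75),(354,110),(370,97)):print(cv2.cvtColor(w['img'],cv2.COLOR_RGB2HSV)[p[1],p[0]])
E
```

```text
px [273. 232.] c [739.5 283.3] size [ 25.3 134.4] long deg 109.6 area 1770 circ 67.3 [ 16.  35. 131.]
px [ 63. 221.] c [758.1  19.2] size [ 34.8 160.2] long deg 99.3 area 1792 circ 80.1 [21. 31. 80.]
px [355. 110.] c [582.7 359.5] size [31.1 74.2] long deg 138.4 area 2187 circ 39.0 [ 11.  53. 123.]
px [219.  88.] c [578.  204.4] size [32.9 74.3] long deg 142.8 area 2346 circ 39.1 [ 13.   42.  107.5]
[0.594 0.275 0.419]
[ 13  16 112]
[ 20  14 110]
[ 12  37 125]
[10 80 86]
```

```bash
python3 - <<'E'
from h import *
print(st()['joint_positions'].round(2)); go([.578,.2044,.195],np.radians(52.8))
E
```

```text
[-0.73  0.58  0.45  1.1  -0.24  1.51  1.37]
TCP [0.6684 0.2815 0.4405] spin 0.769 then d(cm) [  2.54 -11.6   24.56] tilt [-0. -0.] t 12.6
```

Request:
{"method": "move_arm", "body": {
  "steps": [
    {"dx":0,"dy":0,"dz":2,"spin":0.128},
    {"dx":0,"dy":0,"dz":2,"spin":0.128},
    {"dx":0,"dy":0,"dz":2,"spin":0.128},
    {"dx":0,"dy":0,"dz":2,"spin":0.128},
    {"dx":0,"dy":0,"dz":2,"spin":0.128},
    {"dx":0,"dy":0,"dz":2,"spin":0.129},
    {"dx":0.85,"dy":-3.9,"dz":0,"spin":0},
    {"dx":0.85,"dy":-3.9,"dz":0,"spin":0},
    {"dx":0.84,"dy":-3.8,"dz":0,"spin":0},
    {"dx":0,"dy":0,"dz":0,"spin":0},
    {"dx":0,"dy":0,"dz":4,"spin":0},
    {"dx":0,"dy":0,"dz":4,"spin":0}
  ]
}}

```text
time: 13.8
ee_pos: [0.5787, 0.2036, 0.2413]
eef_rot: [0.32, 0.947, 0.002, 0.001]
ft_force: [-0.3, 0.2, -0.9]
width: 0.065
grip_force: 0.0
```

```bash
python3 - <<'E'
from m import *
w=cam('wrist','w7.png'); mags(w); go([.578,.2044,.195],np.radians(52.8))
E
```

```text
px [275. 206.] c [563.3 213.8] size [30.8 47.6] long deg 142.7 area 1426 circ 27.7 [13. 48. 96.]
px [497.  73.] c [578.3 355.3] size [42.4 74.6] long deg 138.8 area 2689 circ 39.8 [13. 61. 86.]
px [289.  20.] c [486.5 282.1] size [68.3 28.6] long deg 22.8 area 1281 circ 34.8 [13. 44. 83.]
px [115.  44.] c [440.2 200.9] size [55.2 43.5] long deg 52.8 area 1964 circ 28.1 [15. 25. 89.]
TCP [0.5761 0.2032 0.2338] spin -0.001 then d(cm) [-0.09  0.23  3.87] tilt [-0.006 -0.002] t 13.8
```

Request:
{"method": "move_arm", "body": {
  "steps": [
    {"dx":0,"dy":0,"dz":3,"spin":0},
    {"dx":0,"dy":0,"dz":1.5,"spin":0},
    {"dx":0,"dy":0,"dz":0,"spin":0},
    {"dx":0,"dy":0,"dz":0,"spin":0}
  ]
}}

```text
time: 14.25
ee_pos: [0.5791, 0.2042, 0.1966]
eef_rot: [0.319, 0.948, 0.0, 0.0]
ft_force: [-0.3, -0.1, 0.9]
width: 0.0649
grip_force: 0.0
```

Request:
{"method": "move_arm", "body": {
  "steps": [
    {"dx":0,"dy":0,"dz":0,"spin":0},
    {"dx":0,"dy":0,"dz":0,"spin":0},
    {"dx":0,"dy":0,"dz":0,"spin":0},
    {"dx":0,"dy":0,"dz":0,"spin":0},
    {"dx":0,"dy":0,"dz":0,"spin":0},
    {"dx":0,"dy":0,"dz":0,"spin":0},
    {"dx":0,"dy":0,"dz":0,"spin":0}
  ],
  "claw": 2,
  "squeeze": 45
}}

```text
time: 14.95
ee_pos: [0.5786, 0.204, 0.1954]
eef_rot: [0.319, 0.948, -0.0, -0.0]
ft_force: [-3.3, -2.5, 5.5]
width: 0.0312
grip_force: 45.0
```

```bash
python3 - <<'E'
from h import *
go([*PK['b0'],.36],YAW)
E
```

```text
TCP [0.5786 0.204  0.1954] spin 0.806 then d(cm) [-34.02  -4.42 -16.44] tilt [-0.001 -0.   ] t 14.9
```

Request:
{"method": "move_arm", "body": {
  "steps": [
    {"dx":0,"dy":0,"dz":-2.75,"spin":0},
    {"dx":0,"dy":0,"dz":-2.75,"spin":0.1345},
    {"dx":0,"dy":0,"dz":-2.75,"spin":0.1345},
    {"dx":0,"dy":0,"dz":-2.75,"spin":0.1345},
    {"dx":0,"dy":0,"dz":-2.75,"spin":0.1345},
    {"dx":0,"dy":0,"dz":-2.75,"spin":0.1345},
    {"dx":0,"dy":0,"dz":0,"spin":0.134}
  ]
}}

```text
time: 15.65
ee_pos: [0.5794, 0.2046, 0.3635]
eef_rot: [0.667, 0.745, 0.002, 0.001]
ft_force: [1.1, -0.3, -5.9]
width: 0.0314
grip_force: 45.0
```

Request:
{"method": "move_arm", "body": {
  "steps": [
    {"dx":-4.25,"dy":-0.55,"dz":0,"spin":0},
    {"dx":-4.25,"dy":-0.55,"dz":0,"spin":0},
    {"dx":-4.25,"dy":-0.55,"dz":0,"spin":0},
    {"dx":-4.25,"dy":-0.55,"dz":0,"spin":0},
    {"dx":-4.25,"dy":-0.55,"dz":0,"spin":0},
    {"dx":-4.25,"dy":-0.55,"dz":0,"spin":0},
    {"dx":-4.25,"dy":-0.55,"dz":0,"spin":0},
    {"dx":-4.25,"dy":-0.55,"dz":0,"spin":0},
    {"dx":0,"dy":0,"dz":0,"spin":0},
    {"dx":0,"dy":0,"dz":0,"spin":0}
  ]
}}

```text
time: 16.65
ee_pos: [0.5734, -0.1395, 0.3597]
eef_rot: [0.667, 0.745, -0.0, -0.0]
ft_force: [0.2, 1.6, -5.2]
width: 0.0317
grip_force: 45.0
```

```bash
python3 - <<'E'
from h import *
s=st();print(s['width'],s['grip_force'],s['joint_positions'].round(2))
go([*PK['b0'],.218],YAW)
w=cam('wrist','w8.png')
E
```

```text
0.031687131878231065 44.99702990055084 [-0.56  0.39  0.92  1.66 -0.32  1.26  0.53]
TCP [ 0.5734 -0.1395  0.3597] spin -0.003 then d(cm) [ 0.05  0.06 14.17] tilt [-0.001  0.   ] t 16.6
```

Request:
{"method": "move_arm", "body": {
  "steps": [
    {"dx":0.05,"dy":0.06,"dz":4,"spin":0},
    {"dx":0,"dy":0,"dz":4,"spin":0},
    {"dx":0,"dy":0,"dz":3,"spin":0},
    {"dx":0,"dy":0,"dz":1.5,"spin":0},
    {"dx":0,"dy":0,"dz":0,"spin":0},
    {"dx":0,"dy":0,"dz":0.3,"spin":0},
    {"dx":0,"dy":0,"dz":0.3,"spin":0},
    {"dx":0,"dy":0,"dz":0,"spin":0}
  ]
}}

```text
time: 17.5
ee_pos: [0.5747, -0.1377, 0.2301]
eef_rot: [0.665, 0.747, 0.001, 0.0]
ft_force: [0.8, 0.2, -4.8]
width: 0.0316
grip_force: 45.0
```

```bash
python3 - <<'E'
from h import *
s=st();print(s['ft_force'].round(1),s['torque'].round(2))
go([*PK['b0'],.218],YAW)
w=cam('wrist','w9.png'); cv2.imwrite('pics/z9.png',cv2.resize(w['img'][60:260,130:430],(750,500),interpolation=2)[:,:,::-1])
E
```

```text
[ 0.8  0.2 -4.8] [-0.08  0.04  0.03]
TCP [ 0.5747 -0.1377  0.2301] spin -0.0 then d(cm) [-0.11 -0.1   1.21] tilt [0.001 0.   ] t 17.5
```

Request:
{"method": "move_arm", "body": {
  "steps": [
    {"dx":-0.05,"dy":-0.05,"dz":0.2,"spin":0},
    {"dx":0,"dy":0,"dz":0.2,"spin":0},
    {"dx":0,"dy":0,"dz":0.2,"spin":0},
    {"dx":0,"dy":0,"dz":0,"spin":0},
    {"dx":0,"dy":0,"dz":0,"spin":0}
  ]
}}

```text
time: 18.05
ee_pos: [0.5738, -0.1385, 0.2232]
eef_rot: [0.666, 0.746, -0.0, -0.0]
ft_force: [0.8, -0.9, -5.5]
width: 0.0315
grip_force: 45.0
```

Request:
{"method": "move_arm", "body": {
  "steps": [
    {"dx":0,"dy":0,"dz":0.2,"spin":0},
    {"dx":0,"dy":0,"dz":0.2,"spin":0},
    {"dx":0,"dy":0,"dz":0.15,"spin":0},
    {"dx":0,"dy":0,"dz":0,"spin":0},
    {"dx":0,"dy":0,"dz":0,"spin":0}
  ]
}}

```text
time: 18.55
ee_pos: [0.5741, -0.1385, 0.218]
eef_rot: [0.666, 0.746, 0.0, 0.0]
ft_force: [1.6, -2.2, -2.6]
width: 0.0317
grip_force: 45.0
```

Request:
{"method": "move_arm", "body": {
  "steps": [
    {"dx":0,"dy":0,"dz":0,"spin":0},
    {"dx":0,"dy":0,"dz":0,"spin":0},
    {"dx":0,"dy":0,"dz":0,"spin":0},
    {"dx":0,"dy":0,"dz":0,"spin":0},
    {"dx":0,"dy":0,"dz":-2,"spin":0},
    {"dx":0,"dy":0,"dz":-4,"spin":0},
    {"dx":0,"dy":0,"dz":-4,"spin":0},
    {"dx":0,"dy":0,"dz":-4,"spin":0},
    {"dx":0,"dy":0,"dz":-2,"spin":0},
    {"dx":0,"dy":0,"dz":0,"spin":0}
  ],
  "claw": 5.5
}}

```text
time: 19.55
ee_pos: [0.5744, -0.1389, 0.381]
eef_rot: [0.665, 0.746, 0.002, 0.002]
ft_force: [0.9, 0.1, -1.7]
width: 0.0549
grip_force: 0.0
```

```bash
python3 - <<'E'
from m import *
w=cam('wrist','w10.png')
mags(w,.0485); print('want',PK['b0']); print(proj(w,[*PK['b0'],.0485]))
go([.5827,.3595,.25],np.radians(48.4))
E
```

```text
px [154. 187.] c [ 455.9 -147.6] size [38.9 59.8] long deg 91.6 area 1021 circ 33.8 [ 17.  30. 134.]
px [277. 189.] c [ 574.1 -136.9] size [30.7 75.1] long deg 96.7 area 2244 circ 40.0 [ 15.  51. 120.]
px [519. 176.] c [803.3 -97.4] size [ 46.6 138.2] long deg 96.4 area 2175 circ 69.4 [16. 55. 50.]
px [536.  50.] c [789.7  11.4] size [43.7 79.5] long deg 96.8 area 1224 circ 45.2 [12.  61.5 52. ]
px [348. 122.] c [631.5 -76.8] size [ 17.5 218. ] long deg 95.9 area 2924 circ 109.3 [10. 66. 63.]
px [327. 122.] c [613.6 -78.8] size [ 14.9 217.9] long deg 96.3 area 2037 circ 109.1 [ 24.  32. 108.]
want [ 0.57384138 -0.13889233]
[276.87206455 192.22560192]
TCP [ 0.5741 -0.1385  0.3789] spin -0.73 then d(cm) [32.44 37.78 12.92] tilt [0.002 0.   ] t 19.6
```

Request:
{"method": "move_arm", "body": {
  "steps": [
    {"dx":0,"dy":0,"dz":0,"spin":-0.146},
    {"dx":0,"dy":0,"dz":0,"spin":-0.146},
    {"dx":0,"dy":0,"dz":0,"spin":-0.146},
    {"dx":0,"dy":0,"dz":0,"spin":-0.146},
    {"dx":0,"dy":0,"dz":0,"spin":-0.146},
    {"dx":2.95,"dy":3.43,"dz":0,"spin":0},
    {"dx":2.95,"dy":3.43,"dz":0,"spin":0},
    {"dx":2.95,"dy":3.43,"dz":0,"spin":0},
    {"dx":2.95,"dy":3.43,"dz":0,"spin":0},
    {"dx":2.95,"dy":3.43,"dz":0,"spin":0},
    {"dx":2.95,"dy":3.43,"dz":0,"spin":0},
    {"dx":2.95,"dy":3.43,"dz":0,"spin":0}
  ],
  "claw": 6.5
}}

```text
time: 20.8
ee_pos: [0.5783, 0.1802, 0.3763]
eef_rot: [0.355, 0.935, -0.001, -0.001]
ft_force: [0.9, -0.9, 0.0]
width: 0.0651
grip_force: 0.0
```

Request:
{"method": "move_arm", "body": {
  "steps": [
    {"dx":2.95,"dy":3.43,"dz":0.5,"spin":0},
    {"dx":2.95,"dy":3.43,"dz":1.5,"spin":0},
    {"dx":2.95,"dy":3.43,"dz":2.5,"spin":0},
    {"dx":2.95,"dy":3.43,"dz":2.5,"spin":0},
    {"dx":0,"dy":0,"dz":2,"spin":0},
    {"dx":0,"dy":0,"dz":2,"spin":0},
    {"dx":0,"dy":0,"dz":0,"spin":0},
    {"dx":0,"dy":0,"dz":0,"spin":0}
  ]
}}

```text
time: 21.6
ee_pos: [0.5817, 0.3559, 0.2688]
eef_rot: [0.355, 0.935, -0.001, -0.0]
ft_force: [-0.1, -0.3, 1.2]
width: 0.0652
grip_force: 0.0
```

```bash
python3 - <<'E'
from m import *
w=cam('wrist','w11.png')
mags(w,.026); 
go([.5827,.3595,.195],np.radians(48.4))
a=cam('scene','s3.png'); 
hsv=cv2.cvtColor(a['img'],cv2.COLOR_RGB2HSV)
E
```

```text
px [285. 203.] c [574.6 367.5] size [30.8 59.1] long deg 138.4 area 1766 circ 32.8 [ 13.  47. 100.]
px [114. 182.] c [486.1 290.7] size [70.6 30.8] long deg 23.5 area 1892 circ 36.4 [13. 47. 84.]
px [97. 51.] c [424.3 345.5] size [56.6 48.6] long deg 42.0 area 2161 circ 28.8 [14. 33. 91.]
px [453.  64.] c [575.1 500.8] size [ 60.4 100.3] long deg 167.4 area 2451 circ 52.4 [ 19.  26. 111.]
TCP [0.5821 0.3559 0.2699] spin -0.001 then d(cm) [0.19 0.31 7.49] tilt [0. 0.] t 21.6
```

Request:
{"method": "move_arm", "body": {
  "steps": [
    {"dx":0.38,"dy":0.3,"dz":2.5,"spin":0},
    {"dx":0,"dy":0,"dz":3,"spin":0},
    {"dx":0,"dy":0,"dz":1.95,"spin":0},
    {"dx":0,"dy":0,"dz":0,"spin":0},
    {"dx":0,"dy":0,"dz":0,"spin":0}
  ]
}}

```text
time: 22.2
ee_pos: [0.5814, 0.3611, 0.1964]
eef_rot: [0.355, 0.935, 0.001, 0.0]
ft_force: [0.2, 0.6, -0.9]
width: 0.0649
grip_force: 0.0
```

Request:
{"method": "move_arm", "body": {
  "steps": [
    {"dx":0,"dy":0,"dz":0,"spin":0},
    {"dx":0,"dy":0,"dz":0,"spin":0},
    {"dx":0,"dy":0,"dz":0,"spin":0},
    {"dx":0,"dy":0,"dz":0,"spin":0},
    {"dx":0,"dy":0,"dz":0,"spin":0},
    {"dx":0,"dy":0,"dz":0,"spin":0},
    {"dx":0,"dy":0,"dz":0,"spin":0}
  ],
  "claw": 2,
  "squeeze": 45
}}

```text
time: 22.9
ee_pos: [0.581, 0.3611, 0.1952]
eef_rot: [0.355, 0.935, 0.0, 0.0]
ft_force: [-0.3, 0.6, 2.3]
width: 0.0315
grip_force: 45.0
```

```bash
python3 - <<'E'
from h import *
go([*PK['b1'],.36],YAW)
E
```

```text
TCP [0.581  0.3611 0.1952] spin 0.729 then d(cm) [-40.78  -6.45 -16.49] tilt [0. 0.] t 22.9
```

Request:
{"method": "move_arm", "body": {
  "steps": [
    {"dx":0,"dy":0,"dz":-2.75,"spin":0},
    {"dx":0,"dy":0,"dz":-2.75,"spin":0.1215},
    {"dx":0,"dy":0,"dz":-2.75,"spin":0.1215},
    {"dx":0,"dy":0,"dz":-2.75,"spin":0.1215},
    {"dx":0,"dy":0,"dz":-2.75,"spin":0.1215},
    {"dx":0,"dy":0,"dz":-2.75,"spin":0.1215},
    {"dx":0,"dy":0,"dz":0,"spin":0.1215}
  ]
}}

```text
time: 23.6
ee_pos: [0.5815, 0.361, 0.3635]
eef_rot: [0.667, 0.745, 0.002, 0.0]
ft_force: [-0.3, -0.2, -5.3]
width: 0.0313
grip_force: 45.0
```

Request:
{"method": "move_arm", "body": {
  "steps": [
    {"dx":-4.08,"dy":-0.645,"dz":0,"spin":0},
    {"dx":-4.08,"dy":-0.645,"dz":0,"spin":0},
    {"dx":-4.08,"dy":-0.645,"dz":0,"spin":0},
    {"dx":-4.08,"dy":-0.645,"dz":0,"spin":0},
    {"dx":-4.08,"dy":-0.645,"dz":0,"spin":0},
    {"dx":-4.08,"dy":-0.645,"dz":0,"spin":0},
    {"dx":-4.08,"dy":-0.645,"dz":0,"spin":0},
    {"dx":-4.08,"dy":-0.645,"dz":0,"spin":0},
    {"dx":-4.08,"dy":-0.645,"dz":0,"spin":0},
    {"dx":-4.08,"dy":-0.645,"dz":0,"spin":0},
    {"dx":0,"dy":0,"dz":0,"spin":0},
    {"dx":0,"dy":0,"dz":0,"spin":0}
  ]
}}

```text
time: 24.8
ee_pos: [0.5634, -0.0529, 0.3594]
eef_rot: [0.666, 0.746, -0.0, -0.001]
ft_force: [-0.0, 0.5, -4.4]
width: 0.0314
grip_force: 45.0
```

```bash
python3 - <<'E'
from h import *
s=st();print(s['width'],s['grip_force'],s['ft_force'])
go([*PK['b1'],.218],YAW)
E
```

```text
0.03140409467052055 44.98911738395691 [-0.01421455  0.54128603 -4.42171502]
TCP [ 0.5634 -0.0529  0.3594] spin -0.002 then d(cm) [ 0.13  0.07 14.14] tilt [-0.001  0.   ] t 24.8
```

Request:
{"method": "move_arm", "body": {
  "steps": [
    {"dx":0.1,"dy":0.05,"dz":4,"spin":0},
    {"dx":0,"dy":0,"dz":4,"spin":0},
    {"dx":0,"dy":0,"dz":3,"spin":0},
    {"dx":0,"dy":0,"dz":1.5,"spin":0},
    {"dx":0,"dy":0,"dz":0,"spin":0},
    {"dx":0,"dy":0,"dz":0.3,"spin":0},
    {"dx":0,"dy":0,"dz":0.3,"spin":0},
    {"dx":0,"dy":0,"dz":0.2,"spin":0},
    {"dx":0,"dy":0,"dz":0.2,"spin":0},
    {"dx":0,"dy":0,"dz":0,"spin":0},
    {"dx":0,"dy":0,"dz":0,"spin":0}
  ]
}}

```text
time: 25.9
ee_pos: [0.5643, -0.0506, 0.2251]
eef_rot: [0.665, 0.747, 0.0, 0.0]
ft_force: [0.4, 0.1, -5.1]
width: 0.0315
grip_force: 45.0
```

Request:
{"method": "move_arm", "body": {
  "steps": [
    {"dx":0,"dy":0,"dz":0.2,"spin":0},
    {"dx":0,"dy":0,"dz":0.2,"spin":0},
    {"dx":0,"dy":0,"dz":0.2,"spin":0},
    {"dx":0,"dy":0,"dz":0.15,"spin":0},
    {"dx":0,"dy":0,"dz":0,"spin":0},
    {"dx":0,"dy":0,"dz":0,"spin":0}
  ]
}}

```text
time: 26.5
ee_pos: [0.5645, -0.0506, 0.2176]
eef_rot: [0.665, 0.747, 0.0, 0.0]
ft_force: [0.5, 1.1, -2.4]
width: 0.0316
grip_force: 45.0
```

Request:
{"method": "move_arm", "body": {
  "steps": [
    {"dx":0,"dy":0,"dz":0,"spin":0},
    {"dx":0,"dy":0,"dz":0,"spin":0},
    {"dx":0,"dy":0,"dz":0,"spin":0},
    {"dx":0,"dy":0,"dz":0,"spin":0},
    {"dx":0,"dy":0,"dz":-2,"spin":0},
    {"dx":0,"dy":0,"dz":-4,"spin":0},
    {"dx":0,"dy":0,"dz":-4,"spin":0},
    {"dx":0,"dy":0,"dz":-4,"spin":0},
    {"dx":0,"dy":0,"dz":-2,"spin":0},
    {"dx":0,"dy":0,"dz":0,"spin":0}
  ],
  "claw": 5.5
}}

```text
time: 27.5
ee_pos: [0.5649, -0.0511, 0.3805]
eef_rot: [0.665, 0.747, 0.002, 0.001]
ft_force: [-0.1, 0.6, -0.7]
width: 0.055
grip_force: 0.0
```

```bash
python3 - <<'E'
from m import *
w=cam('wrist','w12.png'); mags(w,.0485)
a=load('s3'); 
for p in((370,257),(384,235)): print(onz(a,p,.01))
go([.436,.11,.32],YAW)
E
```

```text
px [277. 190.] c [564.6 -50.2] size [30.5 76.4] long deg 97.2 area 2265 circ 40.5 [ 15.  46. 125.]
px [519. 182.] c [794.  -14.7] size [ 46.6 126.7] long deg 96.5 area 2104 circ 63.7 [22. 53. 53.]
px [174. 124.] c [464.8   2.2] size [49.4 30.6] long deg 4.0 area 1052 circ 27.7 [ 36.   24.5 130. ]
[0.36591732 0.28059337 0.01      ]
[0.27752384 0.26061517 0.01      ]
TCP [ 0.5645 -0.0507  0.3785] spin 0.001 then d(cm) [ 17.44 -10.94   5.83] tilt [0.002 0.001] t 27.6
```

Request:
{"method": "move_arm", "body": {
  "steps": [
    {"dx":3.5,"dy":-2.19,"dz":1.1,"spin":0},
    {"dx":3.5,"dy":-2.19,"dz":1.1,"spin":0},
    {"dx":3.5,"dy":-2.19,"dz":1.1,"spin":0},
    {"dx":3.5,"dy":-2.19,"dz":1.1,"spin":0},
    {"dx":3.44,"dy":-2.18,"dz":1.1,"spin":0},
    {"dx":0,"dy":0,"dz":0,"spin":0},
    {"dx":0,"dy":0,"dz":0,"spin":0}
  ],
  "claw": 7
}}

```text
time: 28.25
ee_pos: [0.4347, 0.1105, 0.3215]
eef_rot: [0.664, 0.748, -0.001, -0.0]
ft_force: [0.4, -0.3, 0.4]
width: 0.0696
grip_force: 0.0
```

```bash
python3 - <<'E'
from m import *
w=cam('wrist','w13.png'); mags(w,.026)
for z in (.026,): print((-w['R'].T@w['t']).round(3))
go([.436,.2,.195],YAW)
E
```

```text
px [500. 236.] c [632.4 102.7] size [105.4  14.1] long deg 6.8 area 1308 circ 53.0 [ 39.  29. 146.]
px [293.  92.] c [434.5 199.9] size [47.2 46.9] long deg 6.8 area 1759 circ 24.2 [ 13.  41. 102.]
px [98. 15.] c [284.  237.3] size [93.8 21.1] long deg 11.1 area 1403 circ 47.1 [ 18.  27. 110.]
[0.426 0.185 0.301]
TCP [0.4355 0.1097 0.3219] spin 0.001 then d(cm) [ 8.97  1.1  12.69] tilt [-0.001 -0.   ] t 28.3
```

Request:
{"method": "move_arm", "body": {
  "steps": [
    {"dx":4.5,"dy":0.5,"dz":2,"spin":0},
    {"dx":4.5,"dy":0.47,"dz":2,"spin":0},
    {"dx":0,"dy":0,"dz":2,"spin":0},
    {"dx":0,"dy":0,"dz":3,"spin":0},
    {"dx":0,"dy":0,"dz":2.6,"spin":0},
    {"dx":0,"dy":0,"dz":1,"spin":0},
    {"dx":0,"dy":0,"dz":0,"spin":0},
    {"dx":0,"dy":0,"dz":0,"spin":0}
  ]
}}

```text
time: 29.1
ee_pos: [0.4356, 0.2002, 0.1973]
eef_rot: [0.666, 0.746, 0.0, 0.0]
ft_force: [0.5, 0.6, 0.5]
width: 0.0701
grip_force: 0.0
```

Request:
{"method": "move_arm", "body": {
  "steps": [
    {"dx":0,"dy":0,"dz":0,"spin":0},
    {"dx":0,"dy":0,"dz":0,"spin":0},
    {"dx":0,"dy":0,"dz":0,"spin":0},
    {"dx":0,"dy":0,"dz":0,"spin":0},
    {"dx":0,"dy":0,"dz":0,"spin":0},
    {"dx":0,"dy":0,"dz":0,"spin":0}
  ],
  "claw": 4,
  "squeeze": 45
}}

```text
time: 29.7
ee_pos: [0.4349, 0.2007, 0.1969]
eef_rot: [0.665, 0.747, 0.0, -0.0]
ft_force: [-2.0, -0.7, 7.0]
width: 0.0486
grip_force: 45.0
```

```bash
python3 - <<'E'
from h import *
go([*(PK['r0']+[.0005,.0004]),.36],YAW)
E
```

```text
TCP [0.4349 0.2007 0.1969] spin 0.001 then d(cm) [-35.32   3.37 -16.33] tilt [0.    0.001] t 29.7
```

Request:
{"method": "move_arm", "body": {
  "steps": [
    {"dx":0,"dy":0,"dz":-4,"spin":0},
    {"dx":0,"dy":0,"dz":-4,"spin":0},
    {"dx":0,"dy":0,"dz":-4,"spin":0},
    {"dx":0,"dy":0,"dz":-4.3,"spin":0},
    {"dx":-4.415,"dy":0.42,"dz":0,"spin":0},
    {"dx":-4.415,"dy":0.42,"dz":0,"spin":0},
    {"dx":-4.415,"dy":0.42,"dz":0,"spin":0},
    {"dx":-4.415,"dy":0.42,"dz":0,"spin":0},
    {"dx":-4.415,"dy":0.42,"dz":0,"spin":0},
    {"dx":-4.415,"dy":0.42,"dz":0,"spin":0},
    {"dx":-4.415,"dy":0.42,"dz":0,"spin":0},
    {"dx":-4.415,"dy":0.42,"dz":0,"spin":0}
  ]
}}

```text
time: 30.9
ee_pos: [0.5088, -0.1478, 0.3592]
eef_rot: [0.665, 0.747, 0.0, -0.0]
ft_force: [0.5, 1.1, -3.2]
width: 0.0487
grip_force: 45.0
```

Request:
{"method": "move_arm", "body": {
  "steps": [
    {"dx":0,"dy":0,"dz":0,"spin":0},
    {"dx":0,"dy":0,"dz":0,"spin":0}
  ]
}}

```text
time: 31.1
ee_pos: [0.5083, -0.1479, 0.3588]
eef_rot: [0.666, 0.746, -0.001, -0.0]
ft_force: [0.8, -0.3, -4.4]
width: 0.0487
grip_force: 45.0
```

```bash
python3 - <<'E'
from h import *
s=st();print(s['width'],s['grip_force'],s['ft_force'])
go([*(PK['r0']+[.0005,.0004]),.2194],YAW)
E
```

```text
0.04869585136200301 44.99848186969757 [ 0.82209831 -0.31247701 -4.37315531]
TCP [ 0.5083 -0.1479  0.3588] spin -0.003 then d(cm) [ 0.16  0.1  13.94] tilt [-0.002 -0.001] t 31.1
```

Request:
{"method": "move_arm", "body": {
  "steps": [
    {"dx":0.12,"dy":0.08,"dz":4,"spin":0},
    {"dx":0,"dy":0,"dz":4,"spin":0},
    {"dx":0,"dy":0,"dz":3,"spin":0},
    {"dx":0,"dy":0,"dz":1.5,"spin":0},
    {"dx":0,"dy":0,"dz":0,"spin":0},
    {"dx":0,"dy":0,"dz":0.2,"spin":0},
    {"dx":0,"dy":0,"dz":0.2,"spin":0},
    {"dx":0,"dy":0,"dz":0.2,"spin":0},
    {"dx":0,"dy":0,"dz":0.2,"spin":0},
    {"dx":0,"dy":0,"dz":0,"spin":0},
    {"dx":0,"dy":0,"dz":0,"spin":0}
  ]
}}

```text
time: 32.2
ee_pos: [0.5095, -0.1452, 0.2266]
eef_rot: [0.665, 0.747, 0.0, 0.0]
ft_force: [0.5, 0.5, -3.8]
width: 0.0488
grip_force: 45.0
```

In the pocket, with no load on the wrist. Continue to the floor.

Request:
{"method": "move_arm", "body": {
  "steps": [
    {"dx":-0.03,"dy":-0.02,"dz":0.2,"spin":0},
    {"dx":0,"dy":0,"dz":0.2,"spin":0},
    {"dx":0,"dy":0,"dz":0.2,"spin":0},
    {"dx":0,"dy":0,"dz":0.15,"spin":0},
    {"dx":0,"dy":0,"dz":0,"spin":0},
    {"dx":0,"dy":0,"dz":0,"spin":0}
  ]
}}

```text
time: 32.8
ee_pos: [0.5099, -0.1455, 0.2195]
eef_rot: [0.665, 0.747, 0.001, 0.0]
ft_force: [-0.1, 2.6, 4.8]
width: 0.049
grip_force: 45.0
```

Request:
{"method": "move_arm", "body": {
  "steps": [
    {"dx":0,"dy":0,"dz":-0.05,"spin":0},
    {"dx":0,"dy":0,"dz":0,"spin":0},
    {"dx":0,"dy":0,"dz":0,"spin":0},
    {"dx":0,"dy":0,"dz":0,"spin":0},
    {"dx":0,"dy":0,"dz":-2,"spin":0},
    {"dx":0,"dy":0,"dz":-4,"spin":0},
    {"dx":0,"dy":0,"dz":-4,"spin":0},
    {"dx":0,"dy":0,"dz":-4,"spin":0},
    {"dx":0,"dy":0,"dz":0,"spin":0},
    {"dx":0,"dy":0,"dz":0,"spin":0}
  ],
  "claw": 5.9
}}

```text
time: 33.8
ee_pos: [0.5095, -0.1454, 0.3599]
eef_rot: [0.665, 0.747, 0.001, 0.0]
ft_force: [-0.4, 0.7, -0.6]
width: 0.0588
grip_force: 0.0
```

```bash
python3 - <<'E'
from m import *
w=cam('wrist','w14.png'); mags(w,.0485)
a=cam('scene','s4.png'); hsv=cv2.cvtColor(a['img'],cv2.COLOR_RGB2HSV)
m=(a['img'].max(2)<100).astype(np.uint8)
k,l,s,c=cv2.connectedComponentsWithStats(m[230:345,270:400])
for i in range(1,k):
    if s[i,4]>80: print(c[i].round()+[270,230],s[i,4],onz(a,c[i]+[270,230],.016).round(3))
go([.421,.25,.32],YAW)
E
```

```text
px [279. 196.] c [ 509.6 -144. ] size [47.1 50.3] long deg 96.7 area 1877 circ 25.7 [ 14.5  51.  119. ]
px [216. 192.] c [ 452.5 -147.8] size [44.1 58.3] long deg 92.5 area 1056 circ 34.5 [ 17.  30. 136.]
px [351. 195.] c [ 573.4 -135.9] size [32.7 75.4] long deg 96.5 area 2322 circ 40.6 [ 16.   53.5 110. ]
px [358.  96.] c [563.7 -52.5] size [33.3 73.8] long deg 96.9 area 2240 circ 39.5 [ 15.  46. 117.]
[341. 284.] 260 [0.488 0.284 0.016]
[376. 282.] 328 [0.423 0.342 0.016]
TCP [ 0.509  -0.1452  0.3585] spin 0.001 then d(cm) [40.27 -4.21  3.88] tilt [-0.001  0.   ] t 33.9
```

Request:
{"method": "move_arm", "body": {
  "steps": [
    {"dx":4.475,"dy":-0.468,"dz":0.43,"spin":0},
    {"dx":4.475,"dy":-0.468,"dz":0.43,"spin":0},
    {"dx":4.475,"dy":-0.468,"dz":0.43,"spin":0},
    {"dx":4.475,"dy":-0.468,"dz":0.43,"spin":0},
    {"dx":4.475,"dy":-0.468,"dz":0.43,"spin":0},
    {"dx":4.475,"dy":-0.468,"dz":0.43,"spin":0},
    {"dx":4.475,"dy":-0.468,"dz":0.43,"spin":0},
    {"dx":4.475,"dy":-0.468,"dz":0.43,"spin":0},
    {"dx":4.475,"dy":-0.468,"dz":0.43,"spin":0},
    {"dx":0,"dy":0,"dz":0,"spin":0},
    {"dx":0,"dy":0,"dz":0,"spin":0}
  ],
  "claw": 7
}}

```text
time: 35.0
ee_pos: [0.4205, 0.2501, 0.3196]
eef_rot: [0.664, 0.747, -0.001, 0.001]
ft_force: [0.3, 0.3, 0.2]
width: 0.0703
grip_force: 0.0
```

```bash
python3 - <<'E'
from m import *
w=cam('wrist','w15.png'); mags(w,.026)
go([.4215,.342,.195],YAW)
E
```

```text
px [359. 168.] c [481.7 286.2] size [67.5 28.2] long deg 22.4 area 1599 circ 34.9 [13.  54.5 85. ]
px [294.  88.] c [420.3 342.3] size [47.3 47.6] long deg 96.7 area 1769 circ 24.2 [ 13.  42. 102.]
TCP [0.4211 0.249  0.3199] spin 0.0 then d(cm) [ 9.26  1.13 12.47] tilt [-0.001 -0.002] t 35.0
```

Request:
{"method": "move_arm", "body": {
  "steps": [
    {"dx":4.6,"dy":0.5,"dz":2,"spin":0},
    {"dx":4.6,"dy":0.5,"dz":2,"spin":0},
    {"dx":0,"dy":0,"dz":2,"spin":0},
    {"dx":0,"dy":0,"dz":3,"spin":0},
    {"dx":0,"dy":0,"dz":2.5,"spin":0},
    {"dx":0,"dy":0,"dz":1,"spin":0},
    {"dx":0,"dy":0,"dz":0,"spin":0},
    {"dx":0,"dy":0,"dz":0,"spin":0}
  ]
}}

```text
time: 35.85
ee_pos: [0.4212, 0.3411, 0.1971]
eef_rot: [0.666, 0.746, 0.001, 0.0]
ft_force: [0.9, 0.9, 0.5]
width: 0.0701
grip_force: 0.0
```

Request:
{"method": "move_arm", "body": {
  "steps": [
    {"dx":0,"dy":0,"dz":0,"spin":0},
    {"dx":0,"dy":0,"dz":0,"spin":0},
    {"dx":0,"dy":0,"dz":0,"spin":0},
    {"dx":0,"dy":0,"dz":0,"spin":0},
    {"dx":0,"dy":0,"dz":0,"spin":0},
    {"dx":0,"dy":0,"dz":0,"spin":0}
  ],
  "claw": 4,
  "squeeze": 45
}}

```text
time: 36.45
ee_pos: [0.4205, 0.3417, 0.1966]
eef_rot: [0.665, 0.747, 0.0, -0.0]
ft_force: [-1.6, -1.4, 5.9]
width: 0.0488
grip_force: 45.0
```

```bash
python3 - <<'E'
from h import *
go([*(PK['r1']+[.0008,.0006]),.36],YAW)
E
```

```text
TCP [0.4205 0.3417 0.1966] spin 0.001 then d(cm) [-40.67   3.23 -16.37] tilt [0.    0.001] t 36.5
```

Request:
{"method": "move_arm", "body": {
  "steps": [
    {"dx":0,"dy":0,"dz":-4,"spin":0},
    {"dx":0,"dy":0,"dz":-4,"spin":0},
    {"dx":0,"dy":0,"dz":-4,"spin":0},
    {"dx":0,"dy":0,"dz":-4.35,"spin":0}
  ]
}}

```text
time: 36.85
ee_pos: [0.4199, 0.341, 0.3602]
eef_rot: [0.665, 0.747, -0.001, 0.0]
ft_force: [0.9, 0.5, -4.5]
width: 0.0487
grip_force: 45.0
```

Request:
{"method": "move_arm", "body": {
  "steps": [
    {"dx":-4.52,"dy":0.36,"dz":0,"spin":0},
    {"dx":-4.52,"dy":0.36,"dz":0,"spin":0},
    {"dx":-4.52,"dy":0.36,"dz":0,"spin":0},
    {"dx":-4.52,"dy":0.36,"dz":0,"spin":0},
    {"dx":-4.52,"dy":0.36,"dz":0,"spin":0},
    {"dx":-4.52,"dy":0.36,"dz":0,"spin":0},
    {"dx":-4.52,"dy":0.36,"dz":0,"spin":0},
    {"dx":-4.52,"dy":0.36,"dz":0,"spin":0},
    {"dx":-4.51,"dy":0.35,"dz":0,"spin":0},
    {"dx":0,"dy":0,"dz":0,"spin":0},
    {"dx":0,"dy":0,"dz":0,"spin":0}
  ]
}}

```text
time: 37.95
ee_pos: [0.499, -0.0601, 0.359]
eef_rot: [0.666, 0.746, -0.001, -0.0]
ft_force: [-0.0, 1.7, -3.5]
width: 0.0491
grip_force: 45.0
```

```bash
python3 - <<'E'
from h import *
s=st();print(s['width'],s['grip_force'],s['ft_force'])
go([*(PK['r1']+[.0008,.0006]),.2191],YAW)
E
```

```text
0.04909327536079223 44.99889314174652 [-0.04152024  1.66615948 -3.50643651]
TCP [ 0.499  -0.0601  0.359 ] spin -0.003 then d(cm) [ 0.15  0.06 13.99] tilt [-0.001 -0.001] t 38.0
```

Request:
{"method": "move_arm", "body": {
  "steps": [
    {"dx":0.1,"dy":0.05,"dz":4,"spin":0},
    {"dx":0,"dy":0,"dz":4,"spin":0},
    {"dx":0,"dy":0,"dz":3,"spin":0},
    {"dx":0,"dy":0,"dz":1.5,"spin":0},
    {"dx":0,"dy":0,"dz":0,"spin":0},
    {"dx":0,"dy":0,"dz":0.2,"spin":0},
    {"dx":0,"dy":0,"dz":0.2,"spin":0},
    {"dx":0,"dy":0,"dz":0.2,"spin":0},
    {"dx":0,"dy":0,"dz":0.2,"spin":0},
    {"dx":0,"dy":0,"dz":0,"spin":0},
    {"dx":0,"dy":0,"dz":0,"spin":0}
  ]
}}

```text
time: 39.05
ee_pos: [0.5004, -0.0581, 0.2275]
eef_rot: [0.665, 0.747, 0.001, 0.001]
ft_force: [-0.5, -0.9, 5.7]
width: 0.0488
grip_force: 45.0
```

Request:
{"method": "move_arm", "body": {
  "steps": [
    {"dx":-0.02,"dy":-0.12,"dz":-0.15,"spin":0},
    {"dx":0,"dy":0,"dz":0,"spin":0},
    {"dx":0,"dy":0,"dz":0.2,"spin":0},
    {"dx":0,"dy":0,"dz":0.1,"spin":0},
    {"dx":0,"dy":0,"dz":0,"spin":0},
    {"dx":0,"dy":0,"dz":0,"spin":0}
  ]
}}

```text
time: 39.65
ee_pos: [0.4986, -0.0582, 0.225]
eef_rot: [0.665, 0.747, -0.0, 0.0]
ft_force: [1.9, -2.6, -3.2]
width: 0.0487
grip_force: 45.0
```

In the pocket now; lowering to the floor.

Request:
{"method": "move_arm", "body": {
  "steps": [
    {"dx":0,"dy":0,"dz":0.2,"spin":0},
    {"dx":0,"dy":0,"dz":0.2,"spin":0},
    {"dx":0,"dy":0,"dz":0.2,"spin":0},
    {"dx":0,"dy":0,"dz":0,"spin":0},
    {"dx":0,"dy":0,"dz":0,"spin":0}
  ]
}}

```text
time: 40.15
ee_pos: [0.4987, -0.0582, 0.2191]
eef_rot: [0.665, 0.747, 0.0, 0.0]
ft_force: [2.3, -3.7, -0.6]
width: 0.0486
grip_force: 45.0
```

Request:
{"method": "move_arm", "body": {
  "steps": [
    {"dx":0,"dy":0,"dz":0,"spin":0},
    {"dx":0,"dy":0,"dz":0,"spin":0},
    {"dx":0,"dy":0,"dz":0,"spin":0},
    {"dx":0,"dy":0,"dz":0,"spin":0},
    {"dx":0,"dy":0,"dz":-2,"spin":0},
    {"dx":0,"dy":0,"dz":-4,"spin":0},
    {"dx":0,"dy":0,"dz":-4,"spin":0},
    {"dx":0,"dy":0,"dz":-4,"spin":0},
    {"dx":-3,"dy":0,"dz":0,"spin":0},
    {"dx":-4,"dy":0,"dz":0,"spin":0},
    {"dx":0,"dy":0,"dz":0,"spin":0},
    {"dx":0,"dy":0,"dz":0,"spin":0}
  ],
  "claw": 5.8
}}

```text
time: 41.35
ee_pos: [0.5063, -0.1287, 0.359]
eef_rot: [0.666, 0.746, -0.0, -0.0]
ft_force: [0.5, 0.4, 0.0]
width: 0.0577
grip_force: 0.0
```

```bash
python3 - <<'E'
from m import *
w=cam('wrist','w16.png'); mags(w,.0485)
cv2.imwrite('pics/z16.png',w['img'][:,:,::-1])
go([.4170,-.1138,.233],YAW)
E
```

```text
px [281. 213.] c [ 509.4 -143. ] size [47.6 51.6] long deg 96.5 area 1919 circ 26.3 [ 14.  50. 121.]
px [218. 212.] c [ 452.2 -148.5] size [43.7 63.4] long deg 92.5 area 1072 circ 35.5 [ 17.  31. 138.]
px [352. 208.] c [ 572.4 -131.6] size [33.1 68.2] long deg 96.5 area 2061 circ 37.5 [14. 56. 97.]
px [280. 116.] c [498.7 -57.8] size [47.3 48. ] long deg 96.5 area 1778 circ 24.4 [ 15.  41. 126.]
px [358. 116.] c [564.2 -51.9] size [31.5 74.4] long deg 96.9 area 2267 circ 39.7 [ 15.  51. 120.]
px [249.  30.] c [466.3   3.7] size [31.7 43.5] long deg 96.5 area 1060 circ 26.5 [ 39.  25. 122.]
TCP [ 0.5065 -0.1274  0.3588] spin -0.0 then d(cm) [ 2.38 -8.73 12.59] tilt [-0.001  0.   ] t 41.4
```

View pics/z16.png

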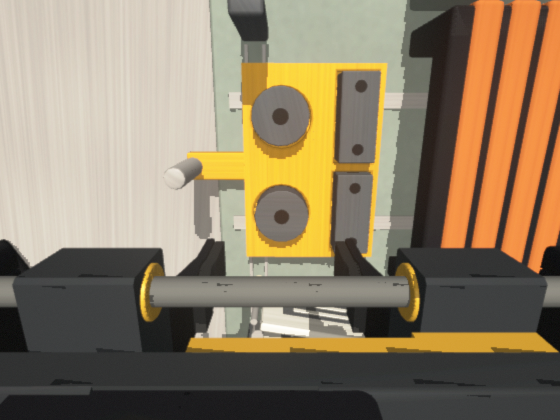

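All four magnets sit in their pockets: discs at (281,116) and (281,213), bars at (358,116) and (352,208). The pin top is at (176,177).

```bash
python3 - <<'E'
from h import *
print(onz(load('w16'),(176.5,176.5),.0885))
E
```

```text
[ 0.42521047 -0.11027307  0.0885    ]
```

Request:
{"method": "move_arm", "body": {
  "steps": [
    {"dx":0.8,"dy":-2.9,"dz":0,"spin":0},
    {"dx":0.8,"dy":-2.9,"dz":0,"spin":0},
    {"dx":0.8,"dy":-2.95,"dz":0,"spin":0},
    {"dx":0,"dy":0,"dz":0,"spin":0},
    {"dx":0,"dy":0,"dz":0,"spin":0}
  ],
  "claw": 6
}}

```text
time: 41.9
ee_pos: [0.4372, -0.1151, 0.36]
eef_rot: [0.664, 0.747, 0.0, -0.007]
ft_force: [-0.3, -0.3, 0.1]
width: 0.0599
grip_force: 0.0
```

```bash
python3 - <<'E'
from h import *
print(st()['joint_positions'].round(2)); go([.420,-.1122,.233],YAW)
E
```

```text
[-1.09 -0.2   1.18  1.99  0.18  1.24  0.13]
TCP [ 0.4372 -0.1151  0.36  ] spin 0.003 then d(cm) [ 0.34 -1.56 12.72] tilt [-0.01  0.01] t 41.9
```

Request:
{"method": "move_arm", "body": {
  "steps": [
    {"dx":0,"dy":0,"dz":2,"spin":0},
    {"dx":0,"dy":0,"dz":2,"spin":0},
    {"dx":0.15,"dy":-0.75,"dz":0,"spin":0},
    {"dx":0.15,"dy":-0.75,"dz":0,"spin":0},
    {"dx":0,"dy":0,"dz":0,"spin":0},
    {"dx":0,"dy":0,"dz":0,"spin":0}
  ]
}}

```text
time: 42.5
ee_pos: [0.4219, -0.1145, 0.32]
eef_rot: [0.665, 0.746, -0.003, -0.006]
ft_force: [-0.2, -0.0, 0.5]
width: 0.0601
grip_force: 0.0
```

```bash
python3 - <<'E'
from h import *
print(st()['joint_positions'].round(2)); go([.420,-.1122,.233],YAW)
E
```

```text
[-1.08 -0.18  1.19  2.08  0.18  1.15  0.14]
TCP [ 0.4219 -0.1145  0.32  ] spin -0.0 then d(cm) [ 0.2  -0.06  8.7 ] tilt [-0.012  0.004] t 42.5
```

Reachable. Lowering onto the pin and closing.

Request:
{"method": "move_arm", "body": {
  "steps": [
    {"dx":0.2,"dy":0,"dz":2,"spin":0},
    {"dx":0,"dy":0,"dz":2,"spin":0},
    {"dx":0,"dy":0,"dz":2,"spin":0},
    {"dx":0,"dy":0,"dz":2,"spin":0},
    {"dx":0,"dy":0,"dz":0.5,"spin":0},
    {"dx":0,"dy":0,"dz":0,"spin":0}
  ]
}}

```text
time: 43.1
ee_pos: [0.4202, -0.1127, 0.2349]
eef_rot: [0.666, 0.746, -0.003, -0.006]
ft_force: [0.7, 0.2, 0.5]
width: 0.0599
grip_force: 0.0
```

Request:
{"method": "move_arm", "body": {
  "steps": [
    {"dx":0,"dy":0,"dz":0,"spin":0},
    {"dx":0,"dy":0,"dz":0,"spin":0},
    {"dx":0,"dy":0,"dz":0,"spin":0},
    {"dx":0,"dy":0,"dz":0,"spin":0},
    {"dx":0,"dy":0,"dz":0,"spin":0},
    {"dx":0,"dy":0,"dz":0,"spin":0},
    {"dx":0,"dy":0,"dz":0,"spin":0},
    {"dx":0,"dy":0,"dz":0,"spin":0}
  ],
  "claw": 1,
  "squeeze": 12
}}

```text
time: 43.9
ee_pos: [0.422, -0.1118, 0.2358]
eef_rot: [0.665, 0.747, 0.0, -0.004]
ft_force: [14.4, 1.5, -11.6]
width: 0.0176
grip_force: 12.0
```

```bash
python3 - <<'E'
from h import *
print(st()['joint_positions'].round(2)); go([.5779,-.0952,.233],YAW)
E
```

```text
[-0.97  0.21  1.23  2.17 -0.25  0.93  0.52]
TCP [ 0.422  -0.1118  0.2358] spin 0.0 then d(cm) [-0.14 15.67  0.21] tilt [-0.005  0.005] t 43.9
```

Request:
{"method": "move_arm", "body": {
  "steps": [
    {"dx":0,"dy":1.55,"dz":0,"spin":0},
    {"dx":0,"dy":1.55,"dz":0,"spin":0},
    {"dx":0,"dy":1.55,"dz":0,"spin":0},
    {"dx":0,"dy":1.55,"dz":0,"spin":0},
    {"dx":0,"dy":1.55,"dz":0,"spin":0},
    {"dx":0,"dy":1.55,"dz":0,"spin":0},
    {"dx":0,"dy":1.55,"dz":0,"spin":0},
    {"dx":0,"dy":1.55,"dz":0,"spin":0},
    {"dx":0,"dy":1.55,"dz":0,"spin":0},
    {"dx":0,"dy":1.55,"dz":0,"spin":0},
    {"dx":0,"dy":0,"dz":0,"spin":0},
    {"dx":0,"dy":0,"dz":0,"spin":0}
  ]
}}

```text
time: 45.1
ee_pos: [0.5756, -0.0949, 0.2349]
eef_rot: [0.665, 0.746, -0.001, -0.005]
ft_force: [1.1, 0.4, 12.6]
width: 0.0175
grip_force: 12.0
```

Request:
{"method": "move_arm", "body": {
  "steps": [
    {"dx":0,"dy":0.3,"dz":0,"spin":0},
    {"dx":0,"dy":0.3,"dz":0,"spin":0},
    {"dx":0,"dy":0,"dz":0,"spin":0},
    {"dx":0,"dy":0,"dz":0,"spin":0}
  ]
}}

```text
time: 45.5
ee_pos: [0.5811, -0.0943, 0.2348]
eef_rot: [0.666, 0.746, -0.001, -0.005]
ft_force: [2.3, -0.2, 11.1]
width: 0.0175
grip_force: 12.0
```

Request:
{"method": "move_arm", "body": {
  "steps": [
    {"dx":0,"dy":0.2,"dz":0,"spin":0},
    {"dx":0,"dy":0.2,"dz":0,"spin":0},
    {"dx":0,"dy":0,"dz":0,"spin":0},
    {"dx":0,"dy":0,"dz":0,"spin":0}
  ]
}}

```text
time: 45.9
ee_pos: [0.5829, -0.0946, 0.2339]
eef_rot: [0.666, 0.746, -0.003, -0.007]
ft_force: [-12.1, -0.1, 16.6]
width: 0.0177
grip_force: 12.1
```

Request:
{"method": "move_arm", "body": {
  "steps": [
    {"dx":0,"dy":-0.1,"dz":0,"spin":0},
    {"dx":0,"dy":0,"dz":0,"spin":0},
    {"dx":0,"dy":0,"dz":0,"spin":0},
    {"dx":0,"dy":0,"dz":0,"spin":0},
    {"dx":0,"dy":0,"dz":0,"spin":0},
    {"dx":0,"dy":0,"dz":-3,"spin":0},
    {"dx":0,"dy":0,"dz":-4,"spin":0},
    {"dx":0,"dy":0,"dz":-4,"spin":0},
    {"dx":0,"dy":0,"dz":-2,"spin":0},
    {"dx":0,"dy":0,"dz":0,"spin":0},
    {"dx":0,"dy":0,"dz":0,"spin":0}
  ],
  "claw": 5
}}

```text
time: 47.0
ee_pos: [0.5844, -0.0942, 0.3629]
eef_rot: [0.666, 0.746, -0.002, -0.006]
ft_force: [0.2, -1.1, -0.5]
width: 0.0497
grip_force: 0.0
```

```bash
python3 - <<'E'
from m import *
a=cam('scene','s5.png');b=cam('side','d5.png')
# pin top from the scene/side: brightness patch around the predicted home
print(proj(a,[.5787,-.0944,.0885]),proj(a,[.6425,-.24,.148]))
cv2.imwrite('pics/z6.png',np.hstack([cv2.resize(a['img'][140:260,130:250],(400,400),interpolation=2),cv2.resize(b['img'][140:260,200:320],(400,400),interpolation=2)])[:,:,::-1])
go([.6425,-.24,.290],YAW); print(st()['joint_positions'].round(2))
E
```

```text
[215.70008153 203.94123153] [161.82545587 173.11340213]
TCP [ 0.5842 -0.0941  0.362 ] spin -0.001 then d(cm) [-15.21   4.21   7.03] tilt [-0.013  0.006] t 47.1
[-0.73  0.46  1.07  1.65 -0.42  1.3   0.53]
```

View pics/z6.png

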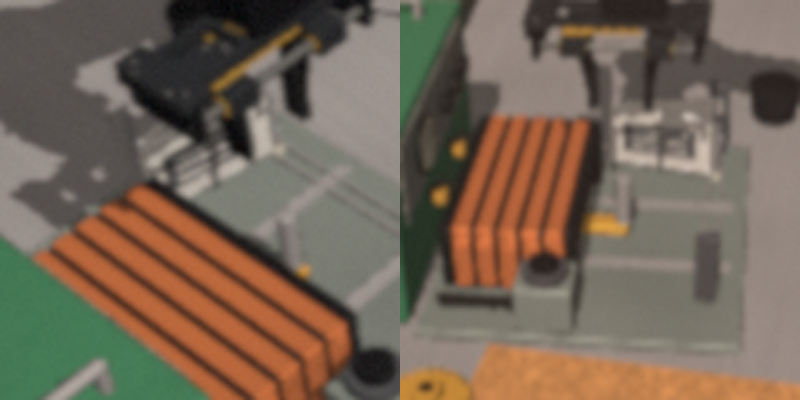

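Request:
{"method": "move_arm", "body": {
  "steps": [
    {"dx":-3.8,"dy":1.05,"dz":0,"spin":0},
    {"dx":-3.8,"dy":1.05,"dz":0,"spin":0},
    {"dx":-3.8,"dy":1.05,"dz":0,"spin":0},
    {"dx":-3.8,"dy":1.05,"dz":0,"spin":0},
    {"dx":0,"dy":0,"dz":0,"spin":0},
    {"dx":0,"dy":0,"dz":0,"spin":0}
  ],
  "claw": 6
}}

```text
time: 47.7
ee_pos: [0.643, -0.242, 0.36]
eef_rot: [0.667, 0.745, -0.003, -0.007]
ft_force: [-0.7, 1.7, 0.6]
width: 0.0599
grip_force: 0.0
```

```bash
python3 - <<'E'
from m import *
go([.6425,-.24,.290],YAW)
w=cam('wrist','w17.png'); print(proj(w,[.6425,-.24,.148]))
E
```

```text
TCP [ 0.643 -0.242  0.36 ] spin -0.003 then d(cm) [0.15 0.07 7.  ] tilt [-0.014  0.006] t 47.7
[283.33617062 237.71126191]
```

Request:
{"method": "move_arm", "body": {
  "steps": [
    {"dx":0.15,"dy":0,"dz":2,"spin":0},
    {"dx":0,"dy":0,"dz":2,"spin":0},
    {"dx":0,"dy":0,"dz":2,"spin":0},
    {"dx":0,"dy":0,"dz":1,"spin":0},
    {"dx":0,"dy":0,"dz":0,"spin":0}
  ]
}}

```text
time: 48.25
ee_pos: [0.6424, -0.2371, 0.2902]
eef_rot: [0.665, 0.747, -0.002, -0.008]
ft_force: [-0.5, -0.5, 0.5]
width: 0.0601
grip_force: 0.0
```

Request:
{"method": "move_arm", "body": {
  "steps": [
    {"dx":0,"dy":0,"dz":0,"spin":0},
    {"dx":0,"dy":0,"dz":0,"spin":0},
    {"dx":0,"dy":0,"dz":0,"spin":0},
    {"dx":0,"dy":0,"dz":0,"spin":0},
    {"dx":0,"dy":0,"dz":0,"spin":0},
    {"dx":0,"dy":0,"dz":0,"spin":0},
    {"dx":0,"dy":0,"dz":0,"spin":0},
    {"dx":0,"dy":0,"dz":0,"spin":0}
  ],
  "claw": 0.5,
  "squeeze": 10
}}

```text
time: 49.05
ee_pos: [0.6391, -0.2421, 0.2918]
eef_rot: [0.668, 0.745, -0.005, -0.008]
ft_force: [-17.8, -4.7, 8.7]
width: 0.0177
grip_force: 9.9
```

Request:
{"method": "move_arm", "body": {
  "steps": [
    {"dx":1.62,"dy":-0.35,"dz":0,"spin":0},
    {"dx":1.57,"dy":-0.53,"dz":0,"spin":0},
    {"dx":1.49,"dy":-0.72,"dz":0,"spin":0},
    {"dx":1.4,"dy":-0.89,"dz":0,"spin":0},
    {"dx":1.28,"dy":-1.04,"dz":0,"spin":0},
    {"dx":1.15,"dy":-1.19,"dz":0,"spin":0}
  ]
}}

```text
time: 49.65
ee_pos: [0.5835, -0.1624, 0.2922]
eef_rot: [0.667, 0.745, -0.005, -0.006]
ft_force: [-3.9, -11.7, -3.0]
width: 0.018
grip_force: 10.4
```

```bash
python3 - <<'E'
from m import *
p=st()['ee_pos'][:2]-[.506,-.277]; c,s=np.cos(.115),np.sin(.115); x,y=c*p[0]+s*p[1],-s*p[0]+c*p[1]
print(np.hypot(x,y),np.arctan2(x,y),x,y)
E
```

```text
0.13832811095585365 0.7096277104134858 0.09012787374771762 0.10493632666684322
```

Tracks the arc well (0.71 rad, as predicted). Second half follows.

Request:
{"method": "move_arm", "body": {
  "steps": [
    {"dx":1.0,"dy":-1.32,"dz":0,"spin":0},
    {"dx":0.84,"dy":-1.43,"dz":0,"spin":0},
    {"dx":0.67,"dy":-1.52,"dz":0,"spin":0},
    {"dx":0.48,"dy":-1.58,"dz":0,"spin":0},
    {"dx":0.29,"dy":-1.63,"dz":0,"spin":0},
    {"dx":0.1,"dy":-1.55,"dz":0,"spin":0},
    {"dx":0,"dy":0,"dz":0,"spin":0},
    {"dx":0,"dy":0,"dz":0,"spin":0}
  ]
}}

```text
time: 50.45
ee_pos: [0.4919, -0.1357, 0.2936]
eef_rot: [0.666, 0.746, -0.002, -0.007]
ft_force: [-2.0, 2.9, -4.9]
width: 0.0178
grip_force: 10.0
```

Request:
{"method": "move_arm", "body": {
  "steps": [
    {"dx":0,"dy":-0.2,"dz":0,"spin":0},
    {"dx":0,"dy":-0.2,"dz":0,"spin":0},
    {"dx":0,"dy":0,"dz":0,"spin":0},
    {"dx":0,"dy":0,"dz":0,"spin":0}
  ]
}}

```text
time: 50.85
ee_pos: [0.4885, -0.1361, 0.2937]
eef_rot: [0.665, 0.746, -0.002, -0.007]
ft_force: [-0.7, 5.5, -5.8]
width: 0.0178
grip_force: 10.0
```

Request:
{"method": "move_arm", "body": {
  "steps": [
    {"dx":0,"dy":-0.2,"dz":0,"spin":0},
    {"dx":0,"dy":-0.2,"dz":0,"spin":0},
    {"dx":0,"dy":0,"dz":0,"spin":0},
    {"dx":0,"dy":0,"dz":0,"spin":0}
  ]
}}

```text
time: 51.25
ee_pos: [0.4857, -0.1364, 0.2942]
eef_rot: [0.665, 0.747, -0.001, -0.005]
ft_force: [8.5, 3.7, -12.2]
width: 0.0177
grip_force: 10.0
```

Request:
{"method": "move_arm", "body": {
  "steps": [
    {"dx":0,"dy":0.2,"dz":0,"spin":0},
    {"dx":0,"dy":0,"dz":0,"spin":0},
    {"dx":0,"dy":0,"dz":0,"spin":0},
    {"dx":0,"dy":0,"dz":0,"spin":0},
    {"dx":0,"dy":0,"dz":0,"spin":0},
    {"dx":0,"dy":0,"dz":-4,"spin":0},
    {"dx":0,"dy":0,"dz":-4,"spin":0},
    {"dx":0,"dy":0,"dz":-2,"spin":0},
    {"dx":0,"dy":0,"dz":0,"spin":0},
    {"dx":0,"dy":0,"dz":0,"spin":0}
  ],
  "claw": 5
}}

```text
time: 52.25
ee_pos: [0.4875, -0.1374, 0.3938]
eef_rot: [0.665, 0.746, -0.001, -0.006]
ft_force: [0.0, 0.5, -0.1]
width: 0.0502
grip_force: 0.0
```

```bash
python3 - <<'E'
from m import *
w=load('w6')
g=w['img'].max(2); m=(g<70).astype(np.uint8); m=cv2.morphologyEx(m[90:150,40:110],cv2.MORPH_OPEN,np.ones((3,3)))
k,l,s,c=cv2.connectedComponentsWithStats(m)
for i in range(1,k):
    if s[i,4]>150: p=c[i]+[40,90]; print(p,s[i],onz(w,p,.089).round(4))
print(onz(w,(73,120),.089))
# guard state: compare the side/scene view with the start
w=cam('wrist','w18.png'); b=cam('side','d6.png')
d=np.abs(b['img'].astype(int)-load('d0')['img'])[182:245,280:305].mean(); d2=np.abs(load('d5')['img'].astype(int)-load('d0')['img'])[182:245,280:305].mean(); print('guard diff now/folded',d,d2)
for n,x in(('w',w),('b',b)): 
    print(n,[proj(x,[.4901-.1147*t/1000,-.1356+.9934*t/1000,.095]).round(1).tolist() for t in(-140,0,140)])
go([.6265,.0755,.36],YAW)
E
```

```text
[ 46.16949153 100.03389831] [  0   3  14  14 177] [0.6104 0.0537 0.089 ]
[ 71.41342412 120.19844358] [  12   14   39   34 1028] [0.6263 0.0766 0.089 ]
[0.62590273 0.07809328 0.089     ]
guard diff now/folded 2.5536507936507937 5.496507936507936
w [[285.2, 340.5], [286.0, 202.5], [287.1, 23.5]]
b [[293.9, 169.4], [292.4, 187.6], [290.7, 208.8]]
TCP [ 0.4872 -0.1373  0.3931] spin -0.001 then d(cm) [19.52 16.32  3.25] tilt [-0.013  0.006] t 52.4
```

```bash
python3 - <<'E'
from m import *
w=load('w18'); hsv=cv2.cvtColor(w['img'],cv2.COLOR_RGB2HSV)
pts=[]
for r_ in range(20,240,20):
    row=hsv[r_,200:380]; ok=np.where((row[:,2]>185)&(row[:,1]<30))[0]+200
    if len(ok): print(r_,ok.min(),ok.max(),len(ok),onz(w,(np.median(ok),r_),.095)[:2].round(4))
E
```

```text
20 200 240 40 [4.23e-01 1.00e-04]
40 200 283 47 [ 0.4266 -0.0134]
60 200 284 51 [ 0.4292 -0.0274]
80 200 284 50 [ 0.4298 -0.042 ]
100 200 379 151 [ 0.4942 -0.0497]
120 200 290 59 [ 0.4365 -0.072 ]
140 200 289 60 [ 0.4381 -0.088 ]
160 200 288 60 [ 0.4385 -0.1045]
180 200 288 58 [ 0.4398 -0.1216]
200 200 288 44 [ 0.4351 -0.1399]
220 200 287 63 [ 0.4438 -0.1572]
```

Request:
{"method": "move_arm", "body": {
  "steps": [
    {"dx":3.25,"dy":2.72,"dz":0.3,"spin":0},
    {"dx":3.25,"dy":2.72,"dz":0.3,"spin":0},
    {"dx":3.25,"dy":2.72,"dz":0.3,"spin":0},
    {"dx":3.25,"dy":2.72,"dz":0.3,"spin":0},
    {"dx":3.25,"dy":2.72,"dz":0.3,"spin":0},
    {"dx":3.25,"dy":2.72,"dz":0.3,"spin":0},
    {"dx":0,"dy":0,"dz":0,"spin":0},
    {"dx":0,"dy":0,"dz":0,"spin":0}
  ],
  "claw": 0,
  "squeeze": 20
}}

```text
time: 53.15
ee_pos: [0.6274, 0.0754, 0.3736]
eef_rot: [0.665, 0.747, -0.004, -0.007]
ft_force: [-0.5, -0.2, 0.6]
width: 0.0016
grip_force: 0.0
```

Request:
{"method": "move_arm", "body": {
  "steps": [
    {"dx":0,"dy":0,"dz":4,"spin":0},
    {"dx":0,"dy":0,"dz":4,"spin":0},
    {"dx":0,"dy":0,"dz":1,"spin":0},
    {"dx":0,"dy":0,"dz":0.5,"spin":0},
    {"dx":0,"dy":0,"dz":0.5,"spin":0},
    {"dx":0,"dy":0,"dz":0.3,"spin":0},
    {"dx":0,"dy":0,"dz":0.2,"spin":0},
    {"dx":0,"dy":0,"dz":0,"spin":0}
  ]
}}

```text
time: 53.95
ee_pos: [0.6264, 0.0754, 0.2714]
eef_rot: [0.666, 0.746, -0.001, -0.006]
ft_force: [0.7, -0.1, 1.3]
width: 0.0004
grip_force: 0.8
```

Request:
{"method": "move_arm", "body": {
  "steps": [
    {"dx":0,"dy":0,"dz":0.2,"spin":0},
    {"dx":0,"dy":0,"dz":0.2,"spin":0},
    {"dx":0,"dy":0,"dz":0,"spin":0},
    {"dx":0,"dy":0,"dz":0,"spin":0}
  ]
}}

```text
time: 54.35
ee_pos: [0.6263, 0.0754, 0.2671]
eef_rot: [0.666, 0.746, -0.001, -0.006]
ft_force: [1.6, 0.1, 3.3]
width: 0.0006
grip_force: 2.0
```

Request:
{"method": "move_arm", "body": {
  "steps": [
    {"dx":0,"dy":0,"dz":0.2,"spin":0},
    {"dx":0,"dy":0,"dz":0.2,"spin":0},
    {"dx":0,"dy":0,"dz":0,"spin":0},
    {"dx":0,"dy":0,"dz":0,"spin":0}
  ]
}}

```text
time: 54.75
ee_pos: [0.6264, 0.0751, 0.2653]
eef_rot: [0.666, 0.746, -0.001, -0.006]
ft_force: [-7.9, 0.0, 27.9]
width: 0.0006
grip_force: 13.9
```

The button is bottomed out. Releasing and retreating.

Request:
{"method": "move_arm", "body": {
  "steps": [
    {"dx":0,"dy":0,"dz":-2,"spin":0},
    {"dx":0,"dy":0,"dz":-4,"spin":0},
    {"dx":0,"dy":0,"dz":-4,"spin":0},
    {"dx":0,"dy":0,"dz":-2,"spin":0},
    {"dx":0,"dy":0,"dz":0,"spin":0},
    {"dx":0,"dy":0,"dz":0,"spin":0},
    {"dx":0,"dy":0,"dz":0,"spin":0}
  ]
}}

```text
time: 55.45
ee_pos: [0.6269, 0.0752, 0.381]
eef_rot: [0.666, 0.746, -0.003, -0.007]
ft_force: [-0.6, 0.2, -0.7]
width: 0.0005
grip_force: 0.0
```

```bash
python3 - <<'E'
from h import *
a=cam('scene','s9.png')['img'].astype(int); b=load('s0')['img'].astype(int)
# guard and pin patches against the start picture, where both were shut/home
for n,(x0,y0,x1,y1) in dict(guard=(195,160,275,215),pin=(208,198,225,225)).items(): print(n,np.abs(a-b)[y0:y1,x0:x1].mean().round(1))
print(st()['ft_force'].round(1))
print(job.close_job())
E
```

```text
guard 56.2
pin 59.9
[-0.5 -0.2  0.4]
the job is handed in; nothing more can be done
None
```

The job is handed in at about 55 s, with no verdict returned: two discs and two bars are seated, the shuttle is home, the guard is shut, and the button was pressed down and let go. My last check, comparing the final scene picture with the start one, differed strongly around the guard and pull pin; I handed in without looking into it, possibly only the arm in view, so the end state rests on earlier force and wrist-camera readings.

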